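Load and clamp the pencil-case printing jig

ROBOT

A 6-joint arm with a two-finger parallel gripper is mounted at the origin on the work surface. World frame = base frame: x ahead of the robot, y to its left, z up, the work surface at z = 0. Lengths are in m, angles in rad, forces in N, time in s.
With the tool pointing down it reaches from about 0.375 to 0.925 m from the base axis. Payload 5.7 kg.
Tool frame: the origin (TCP) lies midway between the tips of the shut fingers; the grasp point (between the pads) lies 19 mm behind it; z points along the fingers, y is the line along which they close (so a half turn about z gives the same grasp; the last joint's range is limited). The gripper opens to 88 mm and grips with 3 to 60 N. Pads are 20 mm wide; open, the fingers measure 115 mm over their backs; the gripper's body (75 mm by 178 mm) begins 61 mm behind the grasp point.
Start: joints at [1.008, 0.359, 1.51, -0, 1.272, -0.115], TCP at [0.26, 0.541, 0.223] pointing down, gripper open.
Joint ranges: [-2.97, 2.97], [-1.01, 2.36], [0.21, 2.38], [-0.96, 4.11], [0.2, 2.71], [-2.98, 2.98]. Speed limits (rad/s): [2.39, 2.39, 3.14, 3.14, 3.14, 3.14].

INTERFACE

Orientations are given as a rotation vector (axis times angle).
In Python, from bench import env gives the robot as it stands.
- The arm moves only by the tool play_rows, never from a script. Its argument "motion" is one flat list of numbers, 5 for each row, row after row: the shift along the tool's x, y, z in cm, then the turn about the tool's z in rad, then the opening, from 0 (shut) to 1 (fully open). In form: [x, y, z, spin, fingers, x, y, z, spin, fingers, ...]. A call has exactly 8 rows; each row is the pose to reach, as a shift and turn from the pose commanded when the call began, along the tool's axes at that moment; what a row does not reach only later rows make up. A row lasts 1/12 s, in which the tool goes at most 41.7 mm and 7.16 degrees, less where a joint would pass 70% of its speed; a pose out of reach is approached as far as the arm can. A call with a gripper value outside its range is refused whole. The fingers move at their own pace and stop on an object; "newtons" is the grip in N (left out, the last holds). Time passes only in rows, so rows that repeat a pose let the fingers close, or fill a call up. It gives the time, the measured TCP pose, the force, the opening and the grip force at its end, in the units of the state.
- env.get_obs(): the state, without advancing time (a new reading comes with each control period).
- env.get_image(name): name is "scene" or "side" or "wrist"; returns a dict with "color" (384x512x3 uint8, red, green, blue), "vertical_fov" (degrees; the focal length in pixels is half the picture's height over the tangent of half this angle, whatever the lens; pixels are square), "cx", "cy" (the principal point, pixels), "xyz" and "attitude" of the camera in the world; the wrist camera has in their place "mount" (4x4, takes a point from camera to tool coordinates, whose origin is the TCP and whose axes are the flange's). Camera axes: x right, y down, z forward; pixel columns grow to the right and rows downward; lengths in m; the calibration is good to about 2 mm. A picture is of the moment at which its call begins: read the wrist's pose just before it. There is no depth.
- env.sign_off(): hands the job in; it is judged then, once.
Trained networks look in the newest picture that a camera, given by its name, has taken for a name from the list of things; names that differ only in an ending like _2 or _b are one class to them, and where a whole thing is asked for, a point or a joint stands for the part that bears it (a point fixed in the world has none). Each returns a list of dicts, best first, with "score" (0 to 1); they miss things now and then, are a little off and sometimes report something else, mostly with a low value. They report only what shows in the picture. A call takes as long as a camera call. They do not tell look-alikes from the thing itself.
- env.recognise(camera, target): "point" ([column, row] in pixels, amid what is visible of it).
- env.cut_out(camera, target): "region" (384x512 bool, what is visible of it) and "point" ([column, row] in pixels, amid what is visible of it).
- env.spot_point(camera, target): "point" ([column, row] in pixels: a listed point, or the origin of a listed thing).
The state is a dict: "clock": time; "joint_positions": joint angles; "qd": joint speeds; "tau": joint torques, N m; "position": TCP position; "tool_rot": TCP orientation; "ft_force": force on the tool from outside, world axes, zero at the start; "ft_torque": the same for the moment, N m; "width": finger opening in m; "grip_force": force on a finger pad.
Only numpy, scipy, OpenCV 4.12 (cv2) and the standard library are available. Lean on these libraries where they do the work, as an engineer would, in place of code of your own. Each camera call takes 0.05 s, during which the arm holds its last target. There are 200 camera calls.

TASK

Get the printing jig ready: loosen its red clamp knob, draw the sliding end stop right back, and lay every yellow pencil case that is on the bench flat in a groove of its own, all with the red cap towards the far fence. Then slide the stop up so that the cases sit snug between it and the fence, tighten the knob fully to lock it (with the hold-down bar still up), and last press the hold-down bar down until its catch holds it. Leave the ink jar, tins and tape roll where they are.

Things in the scene. Friction and masses are not known exactly. Their poses are not given: they have to be found in the camera images.
- jig: Fixed grey loading jig, a board 330 (x) x 350 (y) x 15 mm. Origin: centre of its underside, on the bench. x runs along the grooves, away from the robot, to the wooden far fence; y across. Four grooves 44 mm wide, 75 mm apart, at y = -112.5, -37.5, 37.5, 112.5 mm, their floor at z = 15 mm, parted by aluminium ribs 5 mm high. Fence: inner face at x = 145 mm, 22 mm above the floor.
- stop (a joint): Wooden end stop (cross bar 300 mm wide, 14 mm thick, 6 to 26 mm above the groove floor, on a red carriage) along the jig's x, in m: 0 drawn right back towards the robot, up to 0.115 towards the fence. Gap from its face to the fence = 0.225 - value; face at jig x = -0.080 + value. Slides easily while the knob is loose; a brake holds it when tight.
- clamp_knob (a joint): Angle of the red clamp knob on the stop's carriage, rad: 0 loose, grows clockwise seen from above; the brake bites from about 0.95, end of travel 1.5 (tight). Takes about 0.2 N m.
- knob_grip (a point): Grip point on the clamp knob's vertical axis, 67 mm above the bench (top of knob 80 mm), 42 mm behind the stop's face on the jig's centre line; moves with the stop. The grip is a bar 56 mm long, 18 mm thick, 28 mm high, lying along this point's y axis (across the jig when loose) and turning with it. Grip it across its thickness to turn it or to slide the stop.
- hold_bar (a joint): Angle of the hold-down bar (aluminium, 18 mm wide, 12 mm thick, across all grooves right in front of the fence, over jig x = 127 to 145 mm), rad: 0 sprung up, 0.45 level, 3 mm above the cases. Its ball catch (red post 84 mm high at jig x = 136, y = -197 mm) snaps at about 0.43 and holds it. Takes about 10 N at the handle to press down past the catch, 5 N to lift out again.
- bar_handle (a point): Top centre of the black handle near the bar's free (-y) end, where to press: 30 (jig x) x 44 (along the bar) x 14 mm. 305 mm along the bar from its hinge and 33 mm above the bar's centre line; 92 mm above the bench when down, about 220 mm when up.
- bar_hinge (a point): Hinge axis of the hold-down bar (along the jig's x), at jig x = 136, y = 175, z = 59 mm; the bar runs from here towards -y. Even when up, the bar is low (underside 80 mm above the bench) over the +y groove: lay cases short of it and let the stop push them under.
- ink_jar: Glass ink jar with green label and black lid, 68 mm across, 85 mm high; bystander. Origin: centre of its underside.
- tin1: Small yellow tin, 51 mm across, 59 mm high; bystander. Origin: centre of its underside.
- tin2: Another such yellow tin; bystander. Origin: centre of its underside.
- tape_roll: Cardboard-brown tape roll lying flat, 90 mm across, 24 mm high; bystander. Origin: centre of its underside.
- groove1_end (a point): Groove 1 (counting from the -y side): point on its floor, on its centre line, at the inner face of the far fence.
- groove2_end (a point): Groove 2 (counting from the -y side): point on its floor, on its centre line, at the inner face of the far fence.
- groove3_end (a point): Groove 3 (counting from the -y side): point on its floor, on its centre line, at the inner face of the far fence.
- groove4_end (a point): Groove 4 (counting from the -y side): point on its floor, on its centre line, at the inner face of the far fence.
- case1: Yellow pencil case, a square bar 180 x 34 x 34 mm, white label panels on all four long sides, red cap over the last 30 mm of one end; 80 to 150 g. Any long side may be up. Origin: its middle. Its x axis runs along it towards the red cap. May be absent.
- case1_cap (a point): Centre of the end face of case1's red cap, 90 mm along x from its middle.
- case2: Yellow pencil case, a square bar 180 x 34 x 34 mm, white label panels on all four long sides, red cap over the last 30 mm of one end; 80 to 150 g. Any long side may be up. Origin: its middle. Its x axis runs along it towards the red cap. May be absent.
- case2_cap (a point): Centre of the end face of case2's red cap, 90 mm along x from its middle.
- case3: Yellow pencil case, a square bar 180 x 34 x 34 mm, white label panels on all four long sides, red cap over the last 30 mm of one end; 80 to 150 g. Any long side may be up. Origin: its middle. Its x axis runs along it towards the red cap. May be absent.
- case3_cap (a point): Centre of the end face of case3's red cap, 90 mm along x from its middle.
- case4: Yellow pencil case, a square bar 180 x 34 x 34 mm, white label panels on all four long sides, red cap over the last 30 mm of one end; 80 to 150 g. Any long side may be up. Origin: its middle. Its x axis runs along it towards the red cap. May be absent.
- case4_cap (a point): Centre of the end face of case4's red cap, 90 mm along x from its middle.
Things that resemble listed ones, but are neither listed nor needed, are in the scene too. Leave any grey look-alike of the case4 alone.

How it is judged:
On the way, in this order (a step that is already met when the one before it is completed fails the run):
1. the clamp knob is loose (below 0.5 rad) and the stop is drawn back to a gap of over 207 mm (value of joint clamp_knob below 0.5 rad and value of joint stop below 0.018 m), for 0.2 s.
2. every case lies flat in a groove with its red cap towards the far fence ((y of case1 in the frame of jig between -0.1205 and -0.1045 m or y of case1 in the frame of jig between -0.0455 and -0.0295 m or y of case1 in the frame of jig between 0.0295 and 0.0455 m or y of case1 in the frame of jig between 0.1045 and 0.1205 m) and z of each of case1, case2, case3, case4 in the frame of jig below 0.035 m and angle between the x axis of each of case1, case2, case3, case4 and the x axis of jig, either way round below 0.1 rad and x of each of case1_cap, case2_cap, case3_cap, case4_cap in the frame of jig above 0.09 m and (y of case2 in the frame of jig between -0.1205 and -0.1045 m or y of case2 in the frame of jig between -0.0455 and -0.0295 m or y of case2 in the frame of jig between 0.0295 and 0.0455 m or y of case2 in the frame of jig between 0.1045 and 0.1205 m) and (y of case3 in the frame of jig between -0.1205 and -0.1045 m or y of case3 in the frame of jig between -0.0455 and -0.0295 m or y of case3 in the frame of jig between 0.0295 and 0.0455 m or y of case3 in the frame of jig between 0.1045 and 0.1205 m) and (y of case4 in the frame of jig between -0.1205 and -0.1045 m or y of case4 in the frame of jig between -0.0455 and -0.0295 m or y of case4 in the frame of jig between 0.0295 and 0.0455 m or y of case4 in the frame of jig between 0.1045 and 0.1205 m)), for 0.2 s.
3. the stop is snug (gap under 184.5 mm) and locked (knob over 1.1 rad), with the cases between it and the fence and the hold-down bar still up (value of joint stop above 0.0405 m and value of joint clamp_knob above 1.1 rad and (y of case1 in the frame of jig between -0.1205 and -0.1045 m or y of case1 in the frame of jig between -0.0455 and -0.0295 m or y of case1 in the frame of jig between 0.0295 and 0.0455 m or y of case1 in the frame of jig between 0.1045 and 0.1205 m) and z of each of case1, case2, case3, case4 in the frame of jig below 0.035 m and angle between the x axis of each of case1, case2, case3, case4 and the x axis of jig, either way round below 0.1 rad and x of each of case1_cap, case2_cap, case3_cap, case4_cap in the frame of jig above 0.138 m and (y of case2 in the frame of jig between -0.1205 and -0.1045 m or y of case2 in the frame of jig between -0.0455 and -0.0295 m or y of case2 in the frame of jig between 0.0295 and 0.0455 m or y of case2 in the frame of jig between 0.1045 and 0.1205 m) and (y of case3 in the frame of jig between -0.1205 and -0.1045 m or y of case3 in the frame of jig between -0.0455 and -0.0295 m or y of case3 in the frame of jig between 0.0295 and 0.0455 m or y of case3 in the frame of jig between 0.1045 and 0.1205 m) and (y of case4 in the frame of jig between -0.1205 and -0.1045 m or y of case4 in the frame of jig between -0.0455 and -0.0295 m or y of case4 in the frame of jig between 0.0295 and 0.0455 m or y of case4 in the frame of jig between 0.1045 and 0.1205 m) and value of joint hold_bar below 0.2 rad), for 0.2 s.
4. the hold-down bar is down and caught (value of joint hold_bar above 0.425 rad), for 0.2 s.
At the end, for the whole second after the job is handed in: Every case lies at rest flat in its own groove (within 8 mm of its centre line, 0.1 rad, down on the bed), red cap within 7 mm of the far fence; stop snug (gap under 184.5 mm; cases 180 mm) and locked (knob over 1.1 rad); hold-down bar caught down (over 0.425 rad) ((y of case1 in the frame of jig between -0.1205 and -0.1045 m or y of case1 in the frame of jig between -0.0455 and -0.0295 m or y of case1 in the frame of jig between 0.0295 and 0.0455 m or y of case1 in the frame of jig between 0.1045 and 0.1205 m) and z of each of case1, case2, case3, case4 in the frame of jig below 0.035 m and angle between the x axis of each of case1, case2, case3, case4 and the x axis of jig, either way round below 0.1 rad and x of each of case1_cap, case2_cap, case3_cap, case4_cap in the frame of jig above 0.138 m and (y of case2 in the frame of jig between -0.1205 and -0.1045 m or y of case2 in the frame of jig between -0.0455 and -0.0295 m or y of case2 in the frame of jig between 0.0295 and 0.0455 m or y of case2 in the frame of jig between 0.1045 and 0.1205 m) and (y of case3 in the frame of jig between -0.1205 and -0.1045 m or y of case3 in the frame of jig between -0.0455 and -0.0295 m or y of case3 in the frame of jig between 0.0295 and 0.0455 m or y of case3 in the frame of jig between 0.1045 and 0.1205 m) and (y of case4 in the frame of jig between -0.1205 and -0.1045 m or y of case4 in the frame of jig between -0.0455 and -0.0295 m or y of case4 in the frame of jig between 0.0295 and 0.0455 m or y of case4 in the frame of jig between 0.1045 and 0.1205 m) and value of joint stop above 0.0405 m and value of joint clamp_knob above 1.1 rad and value of joint hold_bar above 0.425 rad and linear speed of each of case1, case2, case3, case4 below 0.02 m/s); the robot touches nothing.
It fails at once if a bystander (ink jar, tin, tape roll) is moved by more than 30 mm (distance of any of ink_jar, tin1, tin2, tape_roll from where it was at the start of the episode above 0.03 m).
Of case1, case2, case3, case4 only 2 to 4 are there at a start; the rules pass over those that are not, and their reading is None.
At some moment in a run one of case1, case2, case3, case4 may be knocked a few centimetres aside while the robot is not near it.
Once in a run the grip may slacken for a moment while it holds something.
It also fails if it takes over 210 s, if anything falls off the work surface, if the arm or the gripper's body presses on something with over 40 N, if the wrist force passes 120 N, or if a joint passes its speed limit or range.

## Working session

There is one attempt and no reset: what is moved stays moved. The work goes in short steps, Python scripts to look and compute and a tool call to move; the robot and the scene stay as the last step left them, time stands still between calls to the robot, and variables do not carry over. Pictures are saved under pics/ and viewed, at most 14 in all, crops included, and the job is handed in when it is done.

Besides the shell and the picture viewer there is one more tool, called after ">>>" as a command line: name --argument value ..., lists and objects as JSON in quotes. play_rows: Moves the arm, as the interface text tells. Its arguments: {"type":"object","properties":{"motion":{"type":"array"},"newtons":{"type":"number"}},"required":["motion"]}

```bash
ls; mkdir -p pics; cat > h.py <<'E'
import numpy as np, cv2
from scipy.spatial.transform import Rotation as R
from bench import env
def cam(name,obs=None):
    o=env.get_obs(); im=env.get_image(name)
    f=192/np.tan(np.radians(im["vertical_fov"])/2)
    K=np.array([[f,0,im["cx"]],[0,f,im["cy"]],[0,0,1]])
    if "mount" in im:
        T=np.eye(4);T[:3,:3]=R.from_rotvec(o["tool_rot"]).as_matrix();T[:3,3]=o["position"]
        T=T@np.array(im["mount"])
    else:
        T=np.eye(4);a=np.array(im["attitude"]);T[:3,:3]=a if a.shape==(3,3) else R.from_rotvec(a).as_matrix();T[:3,3]=im["xyz"]
    return im["color"],K,T
def ray(K,T,px,z):
    d=T[:3,:3]@np.linalg.inv(K)@np.array([px[0],px[1],1.]);p=T[:3,3]
    return p+d*(z-p[2])/d[2]
def proj(K,T,P):
    q=(np.atleast_2d(P)-T[:3,3])@T[:3,:3]; q=q@K.T; return q[:,:2]/q[:,2:]
def save(c,n): cv2.imwrite("pics/"+n,c[:,:,::-1])
E
python3 - <<'E'
from h import *
o=env.get_obs();print(o)
for n in ["scene","side","wrist"]:
    c,K,T=cam(n);save(c,n+"0.png");print(n,K[0],K[1,2],T.round(3).tolist())
    if n=="wrist":continue
    for t,z in [("case1",.017),("case1_cap",.017),("groove1_end",.015),("groove4_end",.015),("knob_grip",.067),("bar_hinge",.059),("ink_jar",0),("tin1",0),("tape_roll",0)]:
        for r in env.spot_point(n,t): print(t,np.round(r["point"]),round(r["score"],2),ray(K,T,r["point"],z).round(3))
E
```

```text
pics
{'clock': 0.0, 'joint_positions': array([ 1.00791549e+00,  3.59475361e-01,  1.51140335e+00,  1.77156202e-06,
        1.27247697e+00, -1.15123115e-01]), 'qd': array([-0.00080336,  0.00038059,  0.00014392,  0.0001861 ,  0.00043141,
        0.00079811]), 'tau': array([-1.35822509e-03, -5.15375805e+01, -2.70726049e+01,  6.74084388e-02,
        3.48121009e-02, -1.19432843e-04]), 'position': array([0.25942786, 0.54027535, 0.22183829]), 'tool_rot': array([-6.97345520e-01, -3.06261545e+00,  2.61037397e-03]), 'ft_force': array([ 0.0617095 ,  0.58544423, -0.70902784]), 'ft_torque': array([ 0.00699262,  0.02317212, -0.07026764]), 'grip_force': 0.0, 'width': 0.0880013576771833}
scene [498.93915209   0.         256.97577905] 185.79292613852556 [[-0.559, 0.664, -0.497, 1.357], [0.829, 0.433, -0.353, 0.534], [-0.019, -0.609, -0.793, 1.478], [0.0, 0.0, 0.0, 1.0]]
case1 [185. 174.] 0.94 [ 0.546 -0.375  0.017]
case1 [219. 172.] 0.92 [ 0.463 -0.275  0.017]
case1 [218. 119.] 0.63 [ 0.244 -0.445  0.017]
case1 [222. 193.] 0.61 [ 0.539 -0.206  0.017]
case1 [176. 161.] 0.59 [ 0.515 -0.445  0.017]
case1
[... 1281 characters left out ...]
 [300. 186.] 0.82 [ 0.72  -0.003  0.015]
groove4_end [261. 153.] 0.76 [0.7   0.231 0.015]
groove4_end [324. 271.] 0.27 [ 0.553 -0.352  0.015]
groove4_end [298. 188.] 0.23 [ 0.709 -0.008  0.015]
knob_grip [244. 182.] 0.66 [0.524 0.085 0.067]
knob_grip [332. 208.] 0.45 [ 0.717 -0.187  0.067]
bar_hinge [249. 139.] 0.87 [0.676 0.287 0.059]
ink_jar [352. 238.] 0.55 [ 0.729 -0.291  0.   ]
tin1 [329. 206.] 0.83 [ 0.758 -0.134  0.   ]
tin1 [250. 291.] 0.7 [ 0.318 -0.278  0.   ]
tape_roll [165. 188.] 0.67 [0.289 0.275 0.   ]
wrist [299.31830244   0.         250.21188687] 190.65351637520658 [[0.432, 0.86, 0.271, 0.184], [0.902, -0.412, -0.13, 0.577], [-0.0, 0.301, -0.954, 0.384], [0.0, 0.0, 0.0, 1.0]]
```

```bash
python3 - <<'E'
import cv2
for n,(a,b,c,d) in dict(scene=(80,320,120,420),side=(110,370,120,400)).items():
    i=cv2.imread(f"pics/{n}0.png")[a:b,c:d]; s=min(800/(d-c),600/(b-a)); cv2.imwrite(f"pics/{n}0c.png",cv2.resize(i,None,fx=s,fy=s,interpolation=2)[:600,:800]); print(n,s)
E
```

```text
scene 2.5
side 2.3076923076923075
```

View pics/scene0c.png

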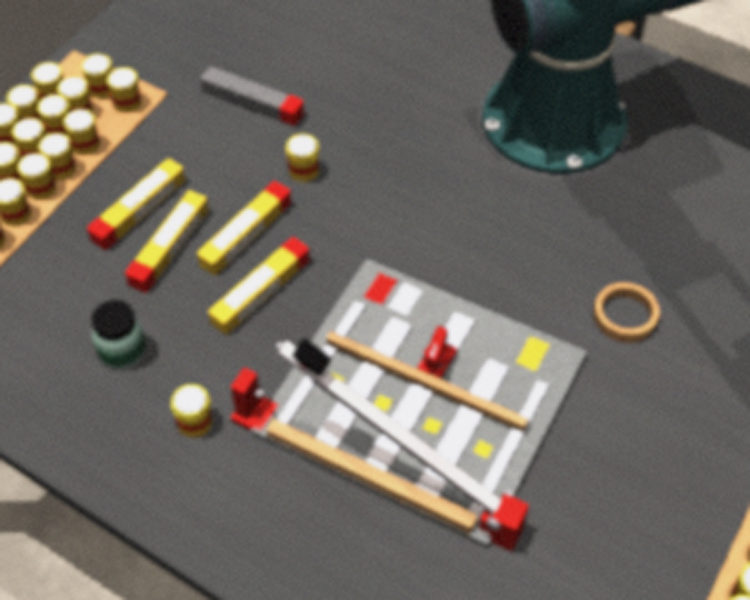

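View pics/side0c.png

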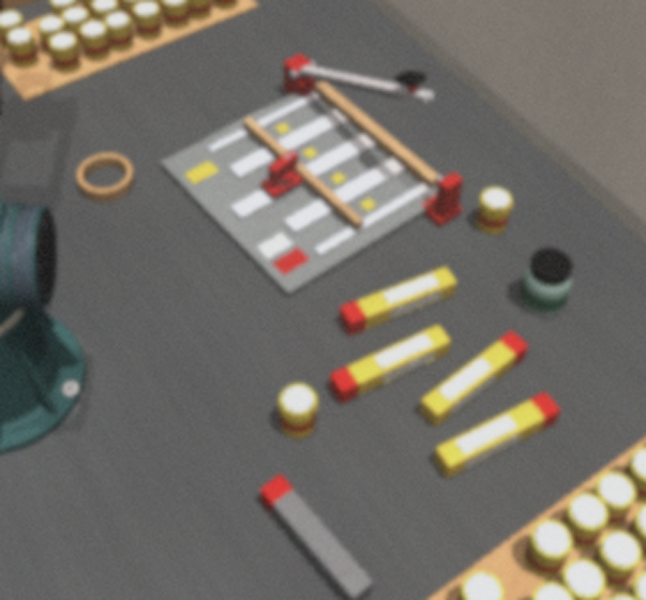

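The scene crop shows the cases as candidates, in full-image pixels:
- A is at (175,160), with its cap away from the robot.
- B is at (187,176), with its cap away from the robot.
- C is at (218,171), with its cap towards the robot.
- D is at (223,193), with its cap towards the robot.
- The grey look-alike with a red cap is at (221,118), and I will leave it alone.
- The yellow and white round things are tins or goods on a tray. The only thing that could pass for the knob, at (294,220), is the red post at (220,238).

I choose A to D and the knob on the carriage. Next I work out a move for a wrist view.

```bash
cat >> h.py <<'E'
def plan(*tg):
    """targets: (x,y,z,yaw of tool x); prints shift per step in cm/rad, chained"""
    o=env.get_obs(); M=R.from_rotvec(o["tool_rot"]).as_matrix(); p=o["position"]; y0=np.arctan2(M[1,0],M[0,0])
    print("now",p.round(4),"yaw",round(y0,3),"q",o["joint_positions"].round(2),"w",round(o["width"],4),"t",round(o["clock"],1))
    for x,y,z,yaw in tg:
        d=np.array([x,y,z])-p; c,s=np.cos(y0),np.sin(y0)
        # tool down: tool x=(c,s), tool y=(s,-c), z=-1
        sp=-(yaw-y0); sp=(sp+np.pi)%(2*np.pi)-np.pi
        print("  shift cm",np.round([100*(c*d[0]+s*d[1]),100*(s*d[0]-c*d[1]),-100*d[2]],2),"spin",round(sp,3))
        p=np.array([x,y,z]);y0=yaw
E
python3 - <<'E'
from h import *
from scipy.optimize import least_squares
plan((.42,0,.38,0),)
o=env.get_obs();print(R.from_rotvec(o["tool_rot"]).as_matrix().round(3))
print(np.array(env.get_image("wrist")["mount"]).round(3))
# jig fit from hand-picked & network pixels
c,Ks,Ts=cam("scene");c,Kd,Td=cam("side")
P=[(-.165,-.175,.015),(-.165,.175,.015),(.145,-.1125,.015),(.145,.1125,.015),(.136,.175,.059)]
S=[(266.8,184.8),(354.4,220.8),(238,255),(298,289),(319,286)]
D=[(244.8,237),(190.6,180.2),(300,186),(261,153),(249,139)]
def W(v): 
    a=np.array(P);c,s=np.cos(v[2]),np.sin(v[2]); return np.c_[v[0]+c*a[:,0]-s*a[:,1],v[1]+s*a[:,0]+c*a[:,1],a[:,2]]
f=lambda v: np.r_[proj(Ks,Ts,W(v))-S,proj(Kd,Td,W(v))-D].ravel()
r=least_squares(f,[.57,.1,.05],loss="soft_l1");print(r.x.round(4),f(r.x).round(1).reshape(-1,2).tolist())
E
```

```text
now [0.2598 0.5408 0.2226] yaw 2.694 q [ 1.01  0.36  1.51 -0.    1.27 -0.12] w 0.088 t 1.1
  shift cm [-37.86 -41.81 -15.74] spin 2.694
[[-0.901  0.433 -0.   ]
 [ 0.433  0.901 -0.   ]
 [ 0.    -0.    -1.   ]]
[[ 0.001 -0.954 -0.301  0.084]
 [ 1.     0.001  0.     0.   ]
 [ 0.    -0.301  0.954 -0.161]
 [ 0.     0.     0.     1.   ]]
[0.5649 0.0952 0.0879] [[-0.9, -0.6], [-0.2, 0.7], [0.4, 0.9], [1.0, -3.8], [0.1, -0.8], [0.1, -1.4], [-1.2, -1.8], [-0.2, 0.0], [1.5, 1.5], [2.4, 0.1]]
```

```bash
python3 - <<'E'
from h import *
plan((.47,-.08,.40,3.14))
E
```

```text
now [0.2598 0.5408 0.2226] yaw 2.694 q [ 1.01  0.36  1.51  0.    1.27 -0.12] w 0.0878 t 1.2
  shift cm [-45.83 -46.86 -17.74] spin -0.446
```

>>> play_rows --motion '[-3, -3, -3, -0.05, 1, -6, -6, -6, -0.1, 1, -9, -9, -9, -0.16, 1, -12, -12, -12, -0.22, 1, -15, -15, -15, -0.28, 1, -18, -18, -17.7, -0.34, 1, -21, -21, -17.7, -0.4, 1, -24, -24, -17.7, -0.446, 1]' --newtons 30

```text
clock: 1.87
position: [0.3549, 0.2713, 0.3911]
tool_rot: [-0.004, 3.138, 0.003]
ft_force: [1.2, 0.0, -0.0]
width: 0.0881
grip_force: 0.0
```

```bash
python3 - <<'E'
from h import *
plan((.47,-.08,.40,3.14))
E
```

```text
now [0.3549 0.2713 0.3911] yaw -3.139 q [ 0.5   0.01  1.55  0.    1.58 -1.08] w 0.0881 t 1.9
  shift cm [-11.42 -35.16  -0.89] spin 0.004
```

>>> play_rows --motion '[-2, -4, 0, 0, 1, -4, -8, 0, 0, 1, -6, -12, 0, 0, 1, -8, -16, 0, 0, 1, -9.8, -20, 0, 0, 1, -9.8, -24, 0, 0, 1, -9.8, -27, 0, 0, 1, -9.8, -30, 0, 0, 1]'

```text
clock: 2.53
position: [0.4516, -0.0312, 0.3886]
tool_rot: [0.005, 3.141, -0.002]
ft_force: [0.5, 0.3, -0.5]
width: 0.0881
grip_force: 0.0
```

```bash
cat >> h.py <<'E'
def settle():
    for _ in range(4): env.get_image("wrist")
E
python3 - <<'E'
from h import *
settle()
c,K,T=cam("wrist");save(c,"w1.png");np.savez("w1.npz",c=c,K=K,T=T);plan()
for t,z in [("case1",.034),("case1_cap",.017),("groove1_end",.015),("groove4_end",.015),("groove2_end",.015),("groove3_end",.015),("knob_grip",.067),("bar_hinge",.059)]:
    for r in env.spot_point("wrist",t): print(t,np.round(r["point"]),round(r["score"],2),ray(K,T,r["point"],z).round(3))
for t in ("case1","clamp_knob"):
  for r in env.cut_out("wrist",t):
    m=r["region"].astype(np.uint8); rc=cv2.minAreaRect(cv2.findNonZero(m)); b=[ray(K,T,q,.034)[:2].round(3).tolist() for q in cv2.boxPoints(rc)]
    print(t,r["point"],round(r["score"],2),b)
E
```

```text
now [ 0.4514 -0.0275  0.3886] yaw 3.139 q [-0.21  0.02  1.54  0.    1.58 -1.78] w 0.0877 t 2.8
case1 [ 30. 179.] 0.9 [ 0.507 -0.421  0.034]
case1 [ 73. 196.] 0.89 [ 0.54  -0.349  0.034]
case1 [159. 191.] 0.87 [ 0.531 -0.193  0.034]
case1 [112. 155.] 0.71 [ 0.465 -0.267  0.034]
case1_cap [ 91. 241.] 0.71 [ 0.64  -0.342  0.017]
case1_cap [200. 290.] 0.18 [ 0.754 -0.133  0.017]
groove1_end [262. 273.] 0.67 [ 0.715 -0.004  0.015]
groove1_end [123. 276.] 0.29 [ 0.719 -0.29   0.015]
groove4_end [370. 267.] 0.82 [0.702 0.216 0.015]
groove4_end [297. 273.] 0.54 [0.713 0.067 0.015]
groove3_end [339. 266.] 0.67 [0.698 0.152 0.015]
knob_grip [322. 192.] 0.65 [0.522 0.093 0.067]
knob_grip [123. 275.] 0.38 [ 0.684 -0.264  0.067]
knob_grip [301. 273.] 0.28 [0.68  0.065 0.067]
bar_hinge [416. 270.] 0.73 [0.679 0.283 0.059]
bar_hinge [163. 144.] 0.5 [ 0.442 -0.17   0.059]
case1 [23.3, 8.9] 0.88 [[0.229, -0.403], [0.229, -0.323], [0.257, -0.329], [0.257, -0.41]]
case1 [158.5, 184.3] 0.85 [[0.618, -0.219], [0.445, -0.198], [0.446, -0.158], [0.619, -0.175]]
case1 [71.4, 192.8] 0.76 [[0.463, -0.384], [0.448, -0.334], [0.626, -0.311], [0.644, -0.366]]
case1 [111.6, 150.6] 0.64 [[0.375, -0.287], [0.372, -0.24], [0.554, -0.252], [0.557, -0.304]]
case1 [25.5, 178.3] 0.62 [[0.428, -0.453], [0.419, -0.398], [0.602, -0.406], [0.613, -0.467]]
clamp_knob [318.5, 189.3] 0.83 [[0.503, 0.076], [0.498, 0.105], [0.562, 0.12], [0.568, 0.09]]
clamp_knob [306.0, 196.9] 0.4 [[0.414, -0.122], [0.376, 0.248], [0.879, 0.387], [0.944, -0.095]]
```

View pics/w1.png

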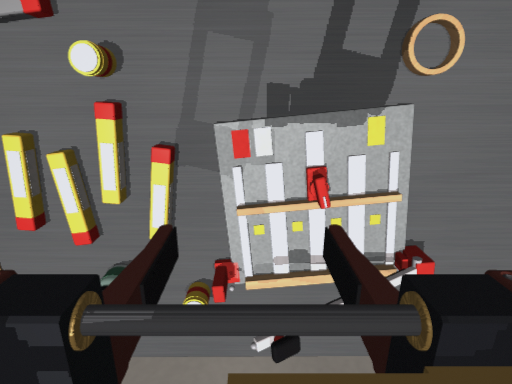

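The wrist view confirms four yellow cases: A (24,182), cap down; B (73,197), cap down; C (109,153), cap up; D (160,192), cap up. The grey look-alike is at (25,8). The knob is at (321,190), with its bar nearly along the grooves, so it is tight.

```bash
python3 - <<'E'
from h import *
d=np.load("w1.npz");c,K,T=d["c"],d["K"],d["T"]
J=np.array([.565,.095]);a=.088
def tj(p): q=p[:2]-J; return np.round([q[0]*np.cos(a)+q[1]*np.sin(a),-q[0]*np.sin(a)+q[1]*np.cos(a)],4)
for n,px,z in [("cornNL",(216,124),.015),("cornNR",(412,104),.015),("stopL",(238,209),.041),("stopR",(401,195),.041),("fenceL",(246,281),.037)]: print(n,tj(ray(K,T,px,z)))
g=c[140:225,280:360];cv2.imwrite("pics/k.png",cv2.resize(g,None,fx=7,fy=7,interpolation=2)[:,:,::-1])
hsv=cv2.cvtColor(c,cv2.COLOR_RGB2HSV)
y=((hsv[:,:,0]>22)&(hsv[:,:,0]<34)&(hsv[:,:,1]>120)).astype(np.uint8); r=(((hsv[:,:,0]<6)|(hsv[:,:,0]>174))&(hsv[:,:,1]>150)&(hsv[:,:,2]>90)).astype(np.uint8)
for n,m in (("yel",y),("red",r)):
    k,l,s,ce=cv2.connectedComponentsWithStats(cv2.morphologyEx(m,cv2.MORPH_CLOSE,np.ones((9,9))))
    for i in range(1,k):
        if s[i,4]>150: rc=cv2.minAreaRect(cv2.findNonZero((l==i).astype(np.uint8)));print(n,ce[i].round(),s[i,4],"c",ray(K,T,rc[0],.03).round(3)[:2],"box",[ray(K,T,q,.03)[:2].round(3).tolist() for q in cv2.boxPoints(rc)])
E
```

```text
cornNL [-0.1665 -0.1683]
cornNR [-0.1692  0.1711]
stopL [-0.0145 -0.1444]
stopR [-0.0145  0.1492]
fenceL [ 0.1406 -0.1447]
yel [98. 60.] 672 c [ 0.308 -0.28 ] box [[0.283, -0.313], [0.283, -0.239], [0.334, -0.247], [0.334, -0.323]]
yel [376. 130.] 472 c [0.425 0.188] box [[0.4, 0.172], [0.4, 0.199], [0.449, 0.205], [0.449, 0.177]]
yel [111. 156.] 1178 c [ 0.476 -0.274] box [[0.404, -0.29], [0.401, -0.246], [0.554, -0.257], [0.557, -0.305]]
yel [ 22. 174.] 1468 c [ 0.501 -0.439] box [[0.43, -0.462], [0.422, -0.402], [0.579, -0.414], [0.588, -0.48]]
yel [ 71. 191.] 1260 c [ 0.531 -0.355] box [[0.464, -0.387], [0.45, -0.338], [0.604, -0.32], [0.621, -0.373]]
yel [160. 187.] 715 c [ 0.55  -0.192] box [[0.626, -0.222], [0.478, -0.203], [0.479, -0.164], [0.628, -0.18]]
yel [197. 293.] 396 c [ 0.752 -0.139] box [[0.727, -0.164], [0.727, -0.112], [0.777, -0.114], [0.777, -0.168]]
red [31.  6.] 238 c [ 0.236 -0.361] box [[0.244, -0.378], [0.228, -0.374], [0.228, -0.344], [0.244, -0.347]]
red [104. 110.] 342 c [ 0.39  -0.272] box [[0.376, -0.287], [0.376, -0.252], [0.404, -0.256], [0.404, -0.2
[... 170 characters left out ...]
], [0.452, -0.167], [0.48, -0.17], [0.48, -0.203]]
red [318. 186.] 771 c [0.526 0.094] box [[0.49, 0.07], [0.487, 0.108], [0.563, 0.119], [0.566, 0.079]]
red [ 26. 224.] 219 c [ 0.596 -0.452] box [[0.584, -0.467], [0.584, -0.431], [0.609, -0.437], [0.609, -0.473]]
red [ 82. 238.] 206 c [ 0.627 -0.351] box [[0.618, -0.369], [0.611, -0.334], [0.636, -0.334], [0.643, -0.369]]
red [420. 267.] 306 c [0.692 0.303] box [[0.703, 0.271], [0.672, 0.27], [0.681, 0.335], [0.712, 0.337]]
red [229. 271.] 265 c [ 0.698 -0.072] box [[0.685, -0.102], [0.662, -0.076], [0.712, -0.042], [0.736, -0.068]]
red [218. 293.] 191 c [ 0.752 -0.094] box [[0.734, -0.107], [0.731, -0.083], [0.77, -0.081], [0.773, -0.105]]
```

View pics/k.png

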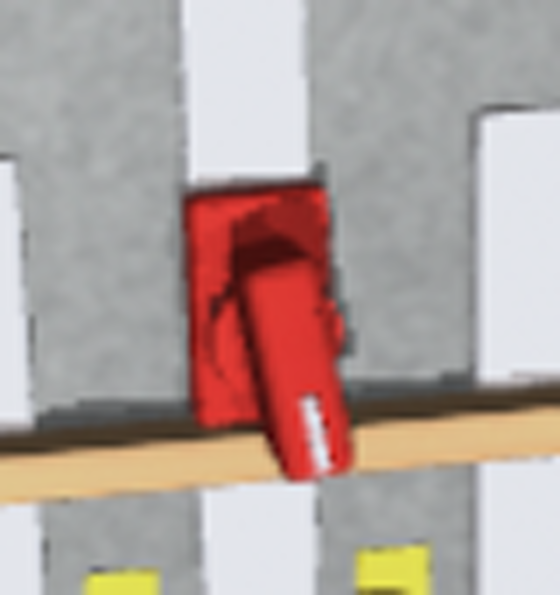

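The crop shows the red knob: its bar runs from (319.6,177.4) to (325.4,207.4) in the full image, with its top at 80 mm.

```bash
python3 - <<'E'
from h import *
d=np.load("w1.npz");K,T=d["K"],d["T"]
p=ray(K,T,(319.6,177.4),.08);q=ray(K,T,(325.4,207.4),.08);v=q-p;print(p,q,np.hypot(*v[:2]),np.arctan2(v[1],v[0]),(p+q)/2)
x,y=((p+q)/2)[:2]
ya=np.arctan2(v[1],v[0])
plan((x,y,.12,ya),(x,y,.05,ya))
E
```

```text
[0.49386562 0.08495473 0.08      ] [0.54590822 0.09813537 0.08      ] 0.05368577328222121 0.24805053309573305 [0.51988692 0.09154505 0.08      ]
now [ 0.4515 -0.0276  0.3887] yaw 3.141 q [-0.21  0.02  1.54 -0.    1.58 -1.78] w 0.0879 t 3.3
  shift cm [-6.82 11.92 26.87] spin 2.893
  shift cm [0. 0. 7.] spin 0.0
```

>>> play_rows --motion '[-1, 1.5, 2, 0.12, 1, -2, 3, 4, 0.24, 1, -3, 4.5, 6.5, 0.36, 1, -4, 6, 9, 0.48, 1, -5, 7.5, 12, 0.6, 1, -6, 9, 14, 0.72, 1, -6.8, 10.5, 16, 0.84, 1, -6.8, 11.9, 18, 0.95, 1]'

```text
clock: 3.95
position: [0.5214, 0.0918, 0.2075]
tool_rot: [1.447, 2.787, 0.001]
ft_force: [-0.1, -0.1, -0.1]
width: 0.0877
grip_force: 0.0
```

>>> play_rows --motion '[0, 0, 0, 0.12, 1, 0, 0, 0, 0.24, 1, 0, 0, 0, 0.36, 1, 0, 0, 0, 0.48, 1, 0, 0, 0, 0.6, 1, 0, 0, 0, 0.72, 1, 0, 0, 0, 0.84, 1, 0, 0, 0, 0.95, 1]'

```text
clock: 4.62
position: [0.5199, 0.0909, 0.2086]
tool_rot: [2.562, 1.818, -0.0]
ft_force: [0.5, -0.7, -0.6]
width: 0.088
grip_force: 0.0
```

>>> play_rows --motion '[0, 0, 0, 0.12, 1, 0, 0, 0, 0.24, 1, 0, 0, 0, 0.36, 1, 0, 0, 0, 0.48, 1, 0, 0, 0, 0.6, 1, 0, 0, 0, 0.72, 1, 0, 0, 0, 0.84, 1, 0, 0, 0, 0.98, 1]'

```text
clock: 5.28
position: [0.5199, 0.091, 0.2086]
tool_rot: [3.113, 0.421, -0.0]
ft_force: [0.1, 0.9, 0.5]
width: 0.0882
grip_force: 0.0
```

```bash
python3 - <<'E'
from h import *
settle()
plan((.5199,.0915,.05,.248))
E
```

```text
now [0.5198 0.0909 0.2086] yaw 0.279 q [ 0.04  0.27  1.68 -0.    1.19  1.33] w 0.0875 t 5.5
  shift cm [ 0.02 -0.05 15.86] spin 0.031
```

>>> play_rows --motion '[0, 0, 3, 0.03, 0.7, 0, 0, 6, 0.03, 0.7, 0, 0, 9, 0.03, 0.7, 0, 0, 12, 0.03, 0.7, 0, 0, 14, 0.03, 0.7, 0, 0, 15.8, 0.03, 0.7, 0, 0, 15.8, 0.03, 0.7, 0, 0, 15.8, 0.03, 0.7]'

```text
clock: 6.15
position: [0.5191, 0.0908, 0.05]
tool_rot: [-3.118, -0.387, 0.004]
ft_force: [-0.4, -0.5, -0.0]
width: 0.0612
grip_force: 0.0
```

>>> play_rows --motion '[0, 0, 0, 0, 0.2, 0, 0, 0, 0, 0, 0, 0, 0, 0, 0, 0, 0, 0, 0, 0, 0, 0, 0, 0, 0, 0, 0, 0, 0, 0, 0, 0, 0, 0, 0, 0, 0, 0, 0, 0]' --newtons 30

```text
clock: 6.82
position: [0.5207, 0.0915, 0.0518]
tool_rot: [-3.118, -0.383, -0.004]
ft_force: [-1.6, 3.0, 7.7]
width: 0.0179
grip_force: 33.2
```

Gripped at 18 mm. Now I loosen it with a counter-clockwise (negative) turn of 1.35.

>>> play_rows --motion '[0, 0, 0, -0.1, 0, 0, 0, 0, -0.2, 0, 0, 0, 0, -0.3, 0, 0, 0, 0, -0.4, 0, 0, 0, 0, -0.5, 0, 0, 0, 0, -0.6, 0, 0, 0, 0, -0.7, 0, 0, 0, 0, -0.7, 0]'

```text
clock: 7.48
position: [0.5214, 0.0906, 0.0518]
tool_rot: [2.792, 1.437, 0.004]
ft_force: [0.0, -1.7, 6.0]
width: 0.0177
grip_force: 33.2
```

>>> play_rows --motion '[0, 0, 0, -0.1, 0, 0, 0, 0, -0.2, 0, 0, 0, 0, -0.3, 0, 0, 0, 0, -0.4, 0, 0, 0, 0, -0.5, 0, 0, 0, 0, -0.6, 0, 0, 0, 0, -0.65, 0, 0, 0, 0, -0.65, 0]'

```text
clock: 8.15
position: [0.5218, 0.0903, 0.0518]
tool_rot: [2.189, 2.249, 0.003]
ft_force: [2.1, -3.1, 5.8]
width: 0.0178
grip_force: 33.2
```

```bash
python3 - <<'E'
from h import *
c,K,T=cam("wrist")
o=env.get_obs();print(o["ft_force"],o["ft_torque"],o["grip_force"])
# draw back: value .077 -> 0 along -jig x
j=.088;p=o["position"];d=-.077
plan((p[0]+d*np.cos(j),p[1]+d*np.sin(j),p[2],1.658))
E
```

```text
[ 2.74991689 -3.05622552  4.46724725] [-0.49354421 -0.14708212  0.08383034] 33.23453419434372
now [0.5219 0.0903 0.0518] yaw 1.595 q [ 0.04  0.48  1.84 -0.    0.82  0.02] w 0.0176 t 8.2
  shift cm [-0.49 -7.68 -0.  ] spin -0.063
```

>>> play_rows --motion '[-0.06, -1, 0, 0, 0, -0.12, -2, 0, 0, 0, -0.18, -3, 0, 0, 0, -0.25, -4, 0, 0, 0, -0.31, -5, 0, 0, 0, -0.37, -6, 0, 0, 0, -0.43, -7, 0, 0, 0, -0.47, -7.5, 0, 0, 0]'

```text
clock: 8.87
position: [0.4456, 0.0833, 0.0518]
tool_rot: [2.191, 2.246, 0.002]
ft_force: [2.6, -6.7, 6.7]
width: 0.018
grip_force: 33.2
```

```bash
python3 - <<'E'
from h import *
settle();o=env.get_obs();print(o["ft_force"],o["grip_force"]);plan()
E
```

```text
[ 0.0235638  -6.07957768 11.74409474] 33.4574326837901
now [0.4453 0.0833 0.0518] yaw 1.595 q [ 0.03  0.4   2.   -0.    0.74  0.01] w 0.0179 t 9.1
```

>>> play_rows --motion '[0, 0, 0, 0, 0.5, 0, 0, 0, 0, 0.5, 0, 0, 0, 0, 0.5, 0, 0, -3, 0, 0.5, 0, 0, -7, 0, 0.5, 0, 0, -11, 0, 0.6, 0, 0, -15, 0, 0.7, 0, 0, -18, 0, 0.7]'

```text
clock: 9.73
position: [0.4448, 0.0845, 0.2338]
tool_rot: [2.194, 2.246, 0.003]
ft_force: [0.8, 0.9, 0.7]
width: 0.0592
grip_force: 0.0
```

>>> play_rows --motion '[-3, 0, -2, 0.12, 0.7, -6, 0, -4, 0.24, 0.7, -9, 0.5, -6, 0.36, 0.7, -12, 1, -8, 0.48, 0.7, -15, 1.5, -10, 0.6, 0.7, -18, 2, -12, 0.72, 0.7, -21, 2.5, -14, 0.84, 0.7, -24, 3, -16, 0.96, 0.7]'

```text
clock: 10.4
position: [0.4798, -0.1558, 0.3915]
tool_rot: [-2.987, -0.97, 0.0]
ft_force: [1.1, 0.2, 0.3]
width: 0.0613
grip_force: 0.0
```

```bash
python3 - <<'E'
from h import *
settle();plan((.5,-.28,.40,0))
E
```

```text
now [ 0.4802 -0.155   0.3904] yaw 0.634 q [-0.45  0.1   1.44  0.    1.59  0.49] w 0.0615 t 10.6
  shift cm [-5.81 11.24 -0.96] spin 0.634
```

>>> play_rows --motion '[-1.5, 2.8, 0, 0.12, 0.7, -3, 5.6, 0, 0.24, 0.7, -4.5, 8.4, 0, 0.36, 0.7, -5.8, 11.2, 0, 0.48, 0.7, -5.8, 11.2, 0, 0.6, 0.7, -5.8, 11.2, 0, 0.63, 0.7, -5.8, 11.2, 0, 0.63, 0.7, -5.8, 11.2, 0, 0.63, 0.7]'

```text
clock: 11.27
position: [0.4998, -0.2777, 0.3895]
tool_rot: [-3.14, -0.013, 0.003]
ft_force: [-0.1, 0.3, -0.2]
width: 0.0617
grip_force: 0.0
```

```bash
cat >> h.py <<'E'
from scipy.optimize import minimize
B=np.array([[a,b,c] for a in(-.09,.09) for b in(-.017,.017) for c in(-.017,.017)])
def fitcase(mask,K,T,x,y,yaw,z=.017):
    m=mask.astype(np.uint8)
    S=4
    def rend(v):
        c,s=np.cos(v[2]),np.sin(v[2]);P=np.c_[v[0]+c*B[:,0]-s*B[:,1],v[1]+s*B[:,0]+c*B[:,1],z+B[:,2]]
        h=cv2.convexHull(proj(K,T,P).astype(np.float32)).reshape(-1,2)
        im=np.zeros((384*S,512*S),np.uint8);cv2.fillConvexPoly(im,np.round(h*S).astype(np.int32),1)
        return im
    M=cv2.resize(m,None,fx=S,fy=S,interpolation=0)
    def cost(v):
        r=rend(v);return -(r&M).sum()/max((r|M).sum(),1)
    s=np.array([[0,0,0],[.01,0,0],[0,.01,0],[0,0,.15]])+np.array([x,y,yaw])
    q=minimize(cost,[x,y,yaw],method="Nelder-Mead",options=dict(initial_simplex=s,xatol=2e-4,fatol=1e-4))
    return q.x,-q.fun
def cases(name,z=.017):
    c,K,T=cam(name);out=[]
    caps=[r["point"] for r in env.spot_point(name,"case1_cap")]
    for r in env.cut_out(name,"case1"):
        m=r["region"].astype(np.uint8);pts=cv2.findNonZero(m)
        if len(pts)<300: continue
        b=np.array([ray(K,T,q,z)[:2] for q in pts[::7,0]]);ce=b.mean(0);w,V=np.linalg.eigh(np.cov(b.T));yaw=np.arctan2(V[1,1],V[0,1])
        hsv=cv2.cvtColor(c,cv2.COLOR_RGB2HSV);red=((hsv[:,:,0]<6)|(hsv[:,:,0]>172))&(hsv[:,:,1]>140)&(m>0)
        yel=((hsv[:,:,0]>20)&(hsv[:,:,0]<36)&(hsv[:,:,1]>110)&(m>0)).sum()
        v,i=fitcase(m,K,T,ce[0],ce[1],yaw)
        if red.sum()>20:
            cp=ray(K,T,np.argwhere(red)[:,::-1].mean(0),z)[:2]-v[:2]
            if cp@[np.cos(v[2]),np.sin(v[2])]<0: v[2]+=np.pi
        v[2]=(v[2]+np.pi)%(2*np.pi)-np.pi
        print(name,np.round(r["point"]),"sc",round(r["score"],2),"iou",round(i,2),"yel",yel,"red",red.sum(),"pose",v.round(4));out.append(v)
    return c,K,T,out
E
python3 - <<'E'
from h import *
settle();plan()
c,K,T,o=cases("wrist");save(c,"w2.png")
cases("side");cases("scene")
E
```

```text
now [ 0.5003 -0.2785  0.3905] yaw 0.007 q [-0.63  0.21  1.31 -0.    1.62  0.94] w 0.0614 t 11.5
wrist [203. 115.] sc 0.95 iou -0.0 yel 1135 red 281 pose [ 0.5124 -0.125   3.1285]
wrist [299. 111.] sc 0.9 iou -0.0 yel 1125 red 393 pose [ 0.5335 -0.3022  0.1587]
wrist [252. 162.] sc 0.86 iou -0.0 yel 969 red 227 pose [ 0.4284 -0.2152 -2.8214]
wrist [348. 130.] sc 0.78 iou -0.0 yel 1173 red 409 pose [ 0.4828 -0.3835  0.3278]
wrist [303. 272.] sc 0.57 iou -0.0 yel 0 red 270 pose [ 0.2616 -0.4397  3.0565]
side [293. 240.] sc 0.95 iou -0.0 yel 217 red 85 pose [ 0.4876 -0.1214 -2.8297]
side [332. 299.] sc 0.83 iou -0.0 yel 296 red 61 pose [ 0.4796 -0.3758 -0.0333]
side [289. 268.] sc 0.83 iou -0.0 yel 232 red 95 pose [ 0.4263 -0.2074  3.1166]
side [326. 273.] sc 0.79 iou -0.0 yel 278 red 51 pose [ 0.4909 -0.3001  0.4323]
side [254. 343.] sc 0.78 iou -0.0 yel 0 red 89 pose [ 0.3045 -0.4701  1.7748]
side [252. 186.] sc 0.59 iou -170575751532304.56 yel 92 red 355 pose [ 0.5685  0.0829 -2.116 ]
scene [184. 175.] sc 0.92 iou -0.0 yel 187 red 89 pose [ 0.4897 -0.3013  0.4622]
scene [221. 191.] sc 0.83 iou -0.0 yel 252 red 57 pose [ 0.3751 -0.1132 -1.2571]
scene [175. 161.] sc 0.72 iou -0.0 yel 196 red 85 pose [ 0.482  -0.3864 -0.0453]
scene [217. 169.] sc 0.56 iou -0.0 yel 231 red 40 pose [ 0.3016 -0.1977 -1.2044]
scene [219. 120.] sc 0.55 iou -0.0 yel 0 red 83 pose [ 0.3334 -0.533   2.0112]h.py:44: RuntimeWarning: overflow encountered in scalar negative
  r=rend(v);return -(r&M).sum()/max((r|M).sum(),1)
```

View pics/w2.png

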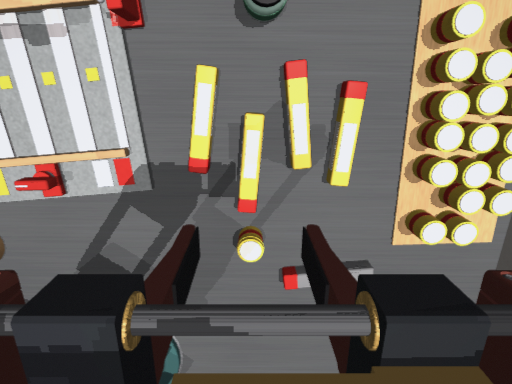

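The four cases are at (203,118), (251,162), (298,115) and (348,133), all yellow; the grey one is at (327,275). The fit failed because the cost negates an unsigned sum. I fix that and re-run.

```bash
sed -i 's/return -(r&M).sum()\/max((r|M).sum(),1)/return -float((r\&M).sum())\/max(float((r|M).sum()),1)/' h.py
python3 - <<'E'
from h import *
cases("wrist")
for n in ("side","scene"):cases(n)
c,K,T=cam("wrist")
for r in env.spot_point("wrist","knob_grip"):print(r["point"],r["score"],ray(K,T,r["point"],.067))
E
```

```text
wrist [296. 111.] sc 0.91 iou 0.94 yel 1113 red 388 pose [ 0.5492 -0.3606  0.1226]
wrist [347. 130.] sc 0.8 iou 0.95 yel 1176 red 423 pose [ 0.5187 -0.4464 -0.0777]
wrist [305. 274.] sc 0.77 iou 0.43 yel 0 red 290 pose [ 0.2361 -0.4353  1.7151]
wrist [202. 115.] sc 0.72 iou 0.96 yel 1136 red 278 pose [ 0.5405 -0.1961  3.0179]
wrist [249. 161.] sc 0.65 iou 0.95 yel 971 red 226 pose [ 0.4654 -0.279   3.0678]
side [289. 269.] sc 0.96 iou 0.89 yel 237 red 98 pose [ 0.4658 -0.2831  3.0809]
side [334. 300.] sc 0.9 iou 0.92 yel 302 red 72 pose [ 0.5197 -0.4494 -0.0812]
side [324. 274.] sc 0.77 iou 0.89 yel 285 red 45 pose [ 0.5519 -0.3639  0.1299]
side [255. 347.] sc 0.75 iou 0.92 yel 0 red 95 pose [ 0.2346 -0.4403  1.6776]
side [294. 239.] sc 0.66 iou 0.88 yel 202 red 81 pose [ 0.54   -0.2     3.0249]
side [251. 186.] sc 0.56 iou 0.1 yel 92 red 350 pose [ 0.4908  0.0261 -0.3432]
scene [220. 118.] sc 0.79 iou 0.91 yel 0 red 84 pose [ 0.2302 -0.4361  1.6811]
scene [225. 194.] sc 0.7 iou 0.9 yel 251 red 59 pose [ 0.5376 -0.1989  3.0032]
scene [176. 162.] sc 0.69 iou 0.87 yel 199 red 83 pose [ 0.5137 -0.4512 -0.0723]
scene [218. 171.] sc 0.59 iou 0.9 yel 232 red 51 pose [ 0.4621 -0.2806  3.0977]
[33.3, 184.5] 0.89 [0.43852266 0.08674982 0.067     ]
```

```bash
cat >> h.py <<'E'
J=np.array([.565,.096]);JA=.088;G=[-.1125,-.0375,.0375,.1125]
def jw(x,y): c,s=np.cos(JA),np.sin(JA); return J[0]+c*x-s*y,J[1]+s*x+c*y
def wj(p): q=np.array(p[:2])-J;c,s=np.cos(JA),np.sin(JA);return np.round([c*q[0]+s*q[1],-s*q[0]+c*q[1]],4)
def grp(i,z): return (*jw(.021,G[i-1]),z,JA+np.pi)
E
python3 - <<'E'
from h import *
a=3.018-np.pi
plan((.540,-.198,.10,a),(.540,-.198,.01,a),(.540,-.198,.2,JA+np.pi),grp(4,.2),grp(4,.027))
E
```

```text
now [ 0.5004 -0.2794  0.3907] yaw 0.005 q [-0.63  0.22  1.31 -0.    1.62  0.94] w 0.0611 t 12.5
  shift cm [ 4.   -8.12 29.07] spin 0.128
  shift cm [ 0. -0.  9.] spin 0.0
  shift cm [  0.  -0. -19.] spin 2.93
  shift cm [-7.17 40.32 -0.  ] spin 0.0
  shift cm [-0.   0.  17.3] spin 0.0
```

>>> play_rows --motion '[0.6, -1, 3.8, 0.03, 0.7, 1.2, -2, 7.6, 0.06, 0.7, 1.8, -3, 11.4, 0.1, 0.7, 2.4, -4.5, 15.2, 0.128, 0.7, 3, -6, 19, 0.128, 0.7, 3.6, -7.2, 22.5, 0.128, 0.7, 4, -8.1, 26, 0.128, 0.7, 4, -8.1, 29, 0.128, 0.7]'

```text
clock: 13.13
position: [0.5399, -0.1962, 0.0985]
tool_rot: [-3.135, 0.191, 0.001]
ft_force: [0.8, -0.1, -0.5]
width: 0.0617
grip_force: 0.0
```

```bash
python3 - <<'E'
from h import *
settle();a=3.018-np.pi
plan((.540,-.198,.01,a));c,K,T=cam("wrist");save(c,"w3.png")
E
```

```text
now [ 0.54   -0.1983  0.1009] yaw -0.123 q [-0.47  0.46  1.69 -0.    0.99  1.22] w 0.0615 t 13.3
  shift cm [-0.   -0.03  9.09] spin 0.0
```

>>> play_rows --motion '[0, 0, 3, 0, 0.7, 0, 0, 6, 0, 0.7, 0, 0, 8, 0, 0.7, 0, 0, 9, 0, 0.7, 0, 0, 9, 0, 0.2, 0, 0, 9, 0, 0.2, 0, 0, 9, 0, 0.2, 0, 0, 9, 0, 0.2]' --newtons 30

```text
clock: 14.05
position: [0.5414, -0.199, 0.0125]
tool_rot: [3.134, -0.194, 0.005]
ft_force: [0.6, 0.6, -0.4]
width: 0.0385
grip_force: 0.2
```

>>> play_rows --motion '[0, 0, -2, 0, 0.2, 0, 0, -5, -0.1, 0.2, 0, 0, -8, -0.22, 0.2, 0, 0, -11, -0.34, 0.2, 0, 0, -14, -0.46, 0.2, 0, 0, -17, -0.58, 0.2, 0, 0, -19, -0.7, 0.2, 0, 0, -19, -0.82, 0.2]'

```text
clock: 14.72
position: [0.543, -0.1997, 0.2071]
tool_rot: [2.942, 1.079, 0.011]
ft_force: [0.8, 0.1, -1.2]
width: 0.0335
grip_force: 30.0
```

>>> play_rows --motion '[0, 0, 0, -0.12, 0.2, 0, 0, 0, -0.24, 0.2, 0, 0, 0, -0.36, 0.2, 0, 0, 0, -0.48, 0.2, 0, 0, 0, -0.6, 0.2, 0, 0, 0, -0.72, 0.2, 0, 0, 0, -0.84, 0.2, 0, 0, 0, -0.96, 0.2]'

```text
clock: 15.38
position: [0.5401, -0.1982, 0.2018]
tool_rot: [2.116, 2.32, 0.0]
ft_force: [-0.1, -0.1, -1.0]
width: 0.0337
grip_force: 30.0
```

>>> play_rows --motion '[0, 0, 0, -0.12, 0.2, 0, 0, 0, -0.24, 0.2, 0, 0, 0, -0.36, 0.2, 0, 0, 0, -0.48, 0.2, 0, 0, 0, -0.6, 0.2, 0, 0, 0, -0.72, 0.2, 0, 0, 0, -0.84, 0.2, 0, 0, 0, -0.96, 0.2]'

```text
clock: 16.05
position: [0.54, -0.1982, 0.2018]
tool_rot: [0.805, 3.035, -0.001]
ft_force: [-0.0, -0.1, -1.1]
width: 0.0336
grip_force: 30.0
```

```bash
python3 - <<'E'
from h import *
settle();plan(grp(4,.2),grp(4,.06),grp(4,.027));print(env.get_obs()["grip_force"])
E
```

```text
now [ 0.5401 -0.1982  0.2014] yaw 2.613 q [-0.47  0.34  1.59 -0.    1.21 -1.51] w 0.0337 t 16.2
  shift cm [17.48 37.06  0.14] spin -0.617
  shift cm [-0.  0. 14.] spin 0.0
  shift cm [-0.   0.   3.3] spin 0.0
29.998139441013336
```

>>> play_rows --motion '[1.5, 3, 0, -0.1, 0.2, 3, 6.2, 0, -0.2, 0.2, 4.5, 9.4, 0, -0.3, 0.2, 6, 12.6, 0, -0.4, 0.2, 7.5, 15.8, 0, -0.5, 0.2, 9, 19, 0, -0.61, 0.2, 10.4, 22, 0, -0.61, 0.2, 11.8, 25, 0, -0.61, 0.2]'

```text
clock: 16.92
position: [0.563, 0.0791, 0.2011]
tool_rot: [-0.129, 3.138, -0.0]
ft_force: [0.6, -0.5, -1.3]
width: 0.0336
grip_force: 30.0
```

```bash
cat >> h.py <<'E'
def held():
    """height of a held case's middle relative to TCP, and its offset along, from side+scene silhouettes"""
    o=env.get_obs();p=o["position"];M=R.from_rotvec(o["tool_rot"]).as_matrix();yaw=np.arctan2(M[1,0],M[0,0])
    for n in("side","scene"):
        c,K,T=cam(n)
        for r in env.cut_out(n,"case1"):
            u=proj(K,T,[p])[0]
            if np.hypot(*(u-r["point"]))<40: print(n,"tcp px",u.round(),r["point"],[(dz,*[round(float(k),3) for k in np.r_[(lambda f:np.r_[f[0][:2]-p[:2],f[0][2]-yaw,f[1]])(fitcase(r["region"],K,T,p[0],p[1],yaw,p[2]+dz))]]) for dz in(-.01,0,.007,.014)])
E
python3 - <<'E'
from h import *
settle();plan(grp(4,.2));held()
E
```

```text
now [0.563  0.0779 0.2008] yaw -3.056 q [ 0.02  0.33  1.61 -0.    1.2  -1.64] w 0.0335 t 17.1
  shift cm [-2.42 13.04  0.08] spin -0.003
side tcp px [254. 151.] [247.7, 155.9] [(-0.01, -0.003, -0.003, -0.001, 0.568), (0, -0.011, -0.013, 0.021, 0.56), (0.007, -0.01, -0.018, 0.046, 0.555), (0.014, -0.014, -0.025, 0.05, 0.551)]
side tcp px [254. 151.] [256.9, 190.6] [(-0.01, -0.155, -0.103, -0.587, 0.133), (0, 0.059, -0.071, -0.046, 0.076), (0.007, -0.146, -0.228, -0.495, 0.15), (0.014, 0.121, -0.067, -0.869, 0.039)]
scene tcp px [285. 203.] [277.9, 210.5] [(-0.01, 0.005, -0.009, 0.084, 0.539), (0, 0.006, -0.006, 0.084, 0.536), (0.007, 0.004, -0.005, 0.09, 0.531), (0.014, 0.008, -0.001, 0.051, 0.523)]
```

>>> play_rows --motion '[-0.6, 3, 0, 0, 0.2, -1.2, 6, 0, 0, 0.2, -1.8, 9, 0, 0, 0.2, -2.4, 12, 1, 0, 0.2, -2.4, 13, 4, 0, 0.2, -2.4, 13, 8, 0, 0.2, -2.4, 13, 12, 0, 0.2, -2.4, 13, 14.5, 0, 0.2]'

```text
clock: 17.98
position: [0.5743, 0.2075, 0.0523]
tool_rot: [0.131, -3.135, 0.002]
ft_force: [-0.2, -0.1, -1.0]
width: 0.0339
grip_force: 30.0
```

>>> play_rows --motion '[0, 0, 0, 0, 0.2, 0, 0, 0, 0, 0.2, 0, 0, 0.5, 0, 0.2, 0, 0, 0.5, 0, 0.2, 0, 0, 1, 0, 0.2, 0, 0, 1, 0, 0.2, 0, 0, 1, 0, 0.2, 0, 0, 1, 0, 0.2]'

```text
clock: 18.65
position: [0.5763, 0.2089, 0.0462]
tool_rot: [-0.134, 3.138, 0.0]
ft_force: [-0.3, -0.2, -1.3]
width: 0.0335
grip_force: 30.0
```

```bash
python3 - <<'E'
from h import *
settle();plan(grp(4,.027));print(env.get_obs()["ft_force"])
c,K,T=cam("side");save(cv2.resize(c[100:220,180:340],None,fx=5,fy=5,interpolation=2),"s1.png")
E
```

```text
now [0.576  0.2089 0.0458] yaw -3.056 q [ 0.24  0.57  1.65 -0.    0.92 -1.42] w 0.0334 t 18.9
  shift cm [-0.01  0.1   1.88] spin -0.003
[-0.34229149  0.72473948 -1.68412854]
```

View pics/s1.png

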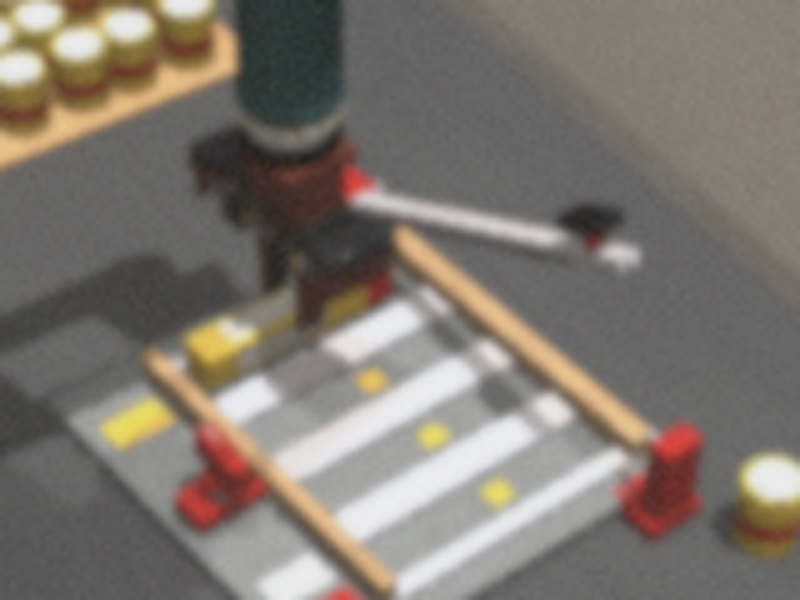

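The side view shows the case held level over groove 4, its red cap towards the fence, just ahead of the stop bar. I lower it gently.

>>> play_rows --motion '[0, 0, 0.4, 0, 0.2, 0, 0, 0.8, 0, 0.2, 0, 0, 1.1, 0, 0.2, 0, 0, 1.4, 0, 0.2, 0, 0, 1.6, 0, 0.2, 0, 0, 1.8, 0, 0.2, 0, 0, 1.8, 0, 0.2, 0, 0, 1.8, 0, 0.2]'

```text
clock: 19.57
position: [0.5788, 0.2092, 0.0322]
tool_rot: [-0.134, 3.133, 0.001]
ft_force: [-6.5, -2.3, 34.6]
width: 0.0337
grip_force: 30.0
```

>>> play_rows --motion '[0, 0, 0, 0, 0.52, 0, 0, 0, 0, 0.52, 0, 0, 0, 0, 0.52, 0, 0, 0, 0, 0.52, 0, 0, -2, 0, 0.52, 0, 0, -6, 0, 0.52, 0, 0, -10, 0, 0.52, 0, 0, -14, 0, 0.52]'

```text
clock: 20.23
position: [0.5749, 0.2086, 0.1678]
tool_rot: [0.134, -3.136, 0.001]
ft_force: [0.7, 0.5, -1.0]
width: 0.0454
grip_force: 0.0
```

```bash
python3 - <<'E'
from h import *
settle()
plan((.465,-.281,.17,3.075-np.pi),(.465,-.281,.01,3.075-np.pi))
for n in("wrist","scene"):
  c,K,T=cam(n)
  for v in cases(n)[3]: print(wj(v),(v[2]-JA).round(3))
E
```

```text
now [0.5766 0.209  0.1684] yaw -3.056 q [ 0.24  0.43  1.54 -0.    1.17 -1.42] w 0.0457 t 20.4
  shift cm [ 15.3  -47.87  -0.16] spin -2.99
  shift cm [ 0. -0. 16.] spin 0.0
wrist [250. 168.] sc 0.57 iou 0.93 yel 3255 red 639 pose [0.5741 0.2102 0.0948]
wrist [262. 301.] sc 0.47 iou 0.14 yel 0 red 0 pose [0.7605 0.2164 2.4054]
[0.0191 0.113 ] 0.007
[0.2053 0.1027] 2.317
scene [214. 172.] sc 0.89 iou 0.83 yel 218 red 43 pose [ 0.4625 -0.2832  3.0938]
scene [219. 119.] sc 0.8 iou 0.88 yel 0 red 81 pose [ 0.232  -0.4419  1.6774]
scene [176. 161.] sc 0.71 iou 0.89 yel 194 red 88 pose [ 0.5155 -0.4501 -0.0603]
scene [186. 176.] sc 0.7 iou 0.86 yel 186 red 92 pose [ 0.5511 -0.3617  0.1411]
[-0.1354 -0.3687] 3.006
[-0.3789 -0.5066] 1.589
[-0.0973 -0.5397] -0.148
[-0.0541 -0.4547] 0.053
```

>>> play_rows --motion '[1.4, -3.9, -2, 0, 0.7, 2.8, -7.8, -3, 0.12, 0.7, 4.2, -11.7, -3, 0.24, 0.7, 5.6, -15.6, -3, 0.36, 0.7, 7, -19.5, -3, 0.48, 0.7, 8.4, -23.4, -3, 0.6, 0.7, 9.7, -27, -3, 0.72, 0.7, 10.5, -31, -3, 0.84, 0.7]'

```text
clock: 21.5
position: [0.4957, -0.1103, 0.1974]
tool_rot: [-1.165, -2.916, 0.0]
ft_force: [1.6, 0.3, -0.0]
width: 0.0615
grip_force: 0.0
```

>>> play_rows --motion '[0, 0, 0, 0.12, 0.7, 0, 0, 0, 0.24, 0.7, 0, 0, 0, 0.36, 0.7, 0, 0, 0, 0.48, 0.7, 0, 0, 0, 0.6, 0.7, 0, 0, 0, 0.72, 0.7, 0, 0, 0, 0.84, 0.7, 0, 0, 0, 0.96, 0.7]'

```text
clock: 22.17
position: [0.4976, -0.109, 0.1973]
tool_rot: [-2.381, -2.048, 0.001]
ft_force: [-0.2, 0.6, -0.3]
width: 0.0614
grip_force: 0.0
```

```bash
python3 - <<'E'
from h import *
settle()
plan((.465,-.281,.12,3.075-np.pi))
E
```

```text
now [ 0.4976 -0.109   0.1974] yaw 1.431 q [-0.35  0.26  1.73 -0.    1.15 -0.21] w 0.0615 t 22.4
  shift cm [-17.49  -0.82   7.74] spin 1.497
```

>>> play_rows --motion '[-2.5, -0.1, 0, 0.12, 0.7, -5, -0.2, 0, 0.24, 0.7, -7.5, -0.3, 0, 0.36, 0.7, -10, -0.4, 0, 0.48, 0.7, -12.5, -0.5, 0, 0.6, 0.7, -15, -0.7, 0, 0.72, 0.7, -17.5, -0.8, 0, 0.84, 0.7, -17.5, -0.8, 0, 0.96, 0.7]'

```text
clock: 23.03
position: [0.4644, -0.2854, 0.1977]
tool_rot: [3.055, 0.719, -0.0]
ft_force: [0.3, 0.5, -0.1]
width: 0.0612
grip_force: 0.0
```

>>> play_rows --motion '[0, 0, 2, 0.12, 0.7, 0, 0, 4, 0.24, 0.7, 0, 0, 6, 0.36, 0.7, 0, 0, 7.7, 0.48, 0.7, 0, 0, 7.7, 0.54, 0.7, 0, 0, 7.7, 0.54, 0.7, 0, 0, 7.7, 0.54, 0.7, 0, 0, 7.7, 0.54, 0.7]'

```text
clock: 23.7
position: [0.4652, -0.2814, 0.1211]
tool_rot: [3.139, -0.11, 0.001]
ft_force: [-0.2, -0.3, -0.1]
width: 0.0614
grip_force: 0.0
```

```bash
python3 - <<'E'
from h import *
settle()
plan((.465,-.281,.01,3.075-np.pi))
for n in("wrist","side"):cases(n)
E
```

```text
now [ 0.465  -0.2813  0.1212] yaw -0.072 q [-0.67  0.39  1.75 -0.    1.    0.97] w 0.0616 t 23.9
  shift cm [-1.000e-02 -3.000e-02  1.112e+01] spin -0.005
wrist [338.  87.] sc 0.97 iou 0.94 yel 5610 red 68 pose [ 0.5515 -0.359   0.1187]
wrist [251. 178.] sc 0.96 iou 0.96 yel 3975 red 783 pose [ 0.4657 -0.2786  3.0691]
wrist [442.  99.] sc 0.8 iou 0.93 yel 6348 red 2230 pose [ 0.5207 -0.4446 -0.0793]
side [336. 298.] sc 0.88 iou 0.94 yel 298 red 71 pose [ 0.5179 -0.4504 -0.0704]
side [255. 345.] sc 0.86 iou 0.93 yel 0 red 94 pose [ 0.2347 -0.4408  1.6732]
side [233. 168.] sc 0.8 iou 0.78 yel 116 red 0 pose [ 0.5706  0.2146 -3.0061]
side [290. 268.] sc 0.64 iou 0.78 yel 221 red 102 pose [ 0.4651 -0.2842  3.1086]
side [324. 272.] sc 0.58 iou 0.81 yel 265 red 42 pose [ 0.5478 -0.364   0.1347]
```

>>> play_rows --motion '[0, 0, 3, 0, 0.7, 0, 0, 6, 0, 0.7, 0, 0, 9, 0, 0.7, 0, 0, 10.5, 0, 0.7, 0, 0, 11.1, 0, 0.7, 0, 0, 11.1, 0, 0.5, 0, 0, 11.1, 0, 0.2, 0, 0, 11.1, 0, 0.2]'

```text
clock: 24.87
position: [0.4656, -0.2818, 0.0108]
tool_rot: [3.138, -0.115, 0.003]
ft_force: [0.2, -0.3, -0.3]
width: 0.0449
grip_force: 0.0
```

>>> play_rows --motion '[0, 0, 0, 0, 0.2, 0, 0, 0, 0, 0.2, 0, 0, 0, 0, 0.2, 0, 0, -2, 0, 0.2, 0, 0, -5, 0, 0.2, 0, 0, -9, -0.12, 0.2, 0, 0, -13, -0.24, 0.2, 0, 0, -17, -0.36, 0.2]'

```text
clock: 25.53
position: [0.4641, -0.2806, 0.1816]
tool_rot: [-3.108, -0.458, 0.001]
ft_force: [1.1, -0.7, -1.2]
width: 0.0339
grip_force: 30.0
```

>>> play_rows --motion '[0, 0, -1, -0.12, 0.2, 0, 0, -2, -0.24, 0.2, 0, 0, -2, -0.36, 0.2, 0, 0, -2, -0.48, 0.2, 0, 0, -2, -0.6, 0.2, 0, 0, -2, -0.72, 0.2, 0, 0, -2, -0.84, 0.2, 0, 0, -2, -0.96, 0.2]'

```text
clock: 26.2
position: [0.4644, -0.2808, 0.1999]
tool_rot: [2.545, 1.842, -0.0]
ft_force: [-0.3, -0.5, -1.2]
width: 0.0338
grip_force: 30.0
```

>>> play_rows --motion '[0, 0, 0, -0.12, 0.2, 0, 0, 0, -0.24, 0.2, 0, 0, 0, -0.36, 0.2, 0, 0, 0, -0.48, 0.2, 0, 0, 0, -0.6, 0.2, 0, 0, 0, -0.72, 0.2, 0, 0, 0, -0.84, 0.2, 0, 0, 0, -0.96, 0.2]'

```text
clock: 26.87
position: [0.4644, -0.2808, 0.1998]
tool_rot: [1.407, 2.809, -0.0]
ft_force: [0.1, -0.3, -1.9]
width: 0.0336
grip_force: 30.0
```

```bash
python3 - <<'E'
from h import *
settle()
plan(grp(3,.2));print(env.get_obs()["grip_force"])
E
```

```text
now [ 0.4646 -0.2809  0.1998] yaw 2.203 q [-0.67  0.3   1.66 -0.    1.18 -1.3 ] w 0.0338 t 27.1
  shift cm [ 2.659e+01  3.411e+01 -2.000e-02] spin -1.027
29.999065697193146
```

>>> play_rows --motion '[2.4, 3.1, 0, -0.12, 0.2, 4.8, 6.2, 0, -0.24, 0.2, 7.2, 9.3, 0, -0.36, 0.2, 9.6, 12.4, 0, -0.48, 0.2, 12, 15.5, 0, -0.6, 0.2, 14.4, 18.6, 0, -0.72, 0.2, 16.8, 21.7, 0, -0.84, 0.2, 19.2, 24.8, 0, -0.96, 0.2]'

```text
clock: 27.73
position: [0.5503, 0.0227, 0.1998]
tool_rot: [-0.043, 3.141, -0.0]
ft_force: [0.9, 0.5, -1.2]
width: 0.0338
grip_force: 30.0
```

```bash
python3 - <<'E'
from h import *
settle()
plan(grp(3,.05));print(env.get_obs()["grip_force"])
E
```

```text
now [0.5501 0.0217 0.1996] yaw -3.117 q [-0.09  0.31  1.65 -0.    1.18 -1.68] w 0.0341 t 27.9
  shift cm [-3.53 11.27 14.96] spin -0.063
29.999096989631653
```

>>> play_rows --motion '[-1, 3, 0, -0.06, 0.2, -2, 6, 0, -0.06, 0.2, -3, 9, 0, -0.06, 0.2, -3.5, 11.3, 3, -0.06, 0.2, -3.5, 11.3, 7, -0.06, 0.2, -3.5, 11.3, 11, -0.06, 0.2, -3.5, 11.3, 14, -0.06, 0.2, -3.5, 11.3, 15, -0.06, 0.2]'

```text
clock: 28.6
position: [0.5787, 0.1324, 0.0452]
tool_rot: [0.127, -3.131, 0.002]
ft_force: [-1.0, -0.3, -0.8]
width: 0.034
grip_force: 30.0
```

>>> play_rows --motion '[0, 0, 0.5, 0, 0.2, 0, 0, 1, 0, 0.2, 0, 0, 1.4, 0, 0.2, 0, 0, 1.7, 0, 0.2, 0, 0, 1.9, 0, 0.2, 0, 0, 2.1, 0, 0.2, 0, 0, 2.1, 0, 0.2, 0, 0, 2.1, 0, 0.2]'

```text
clock: 29.27
position: [0.5825, 0.1347, 0.029]
tool_rot: [-0.134, 3.138, -0.0]
ft_force: [0.5, 0.1, -0.4]
width: 0.0337
grip_force: 30.0
```

```bash
python3 - <<'E'
from h import *
o=env.get_obs();print(o["ft_force"],wj(o["position"]));plan(grp(3,.028))
E
```

```text
[ 0.49218059  0.11970178 -0.35918071] [0.0208 0.037 ]
now [0.5825 0.1347 0.029 ] yaw -3.056 q [ 0.11  0.58  1.69 -0.    0.87 -1.54] w 0.0337 t 29.3
  shift cm [-0.02  0.05  0.1 ] spin -0.003
```

>>> play_rows --motion '[0, 0, 0, 0, 0.52, 0, 0, 0, 0, 0.52, 0, 0, 0, 0, 0.52, 0, 0, 0, 0, 0.52, 0, 0, -2, 0, 0.52, 0, 0, -6, 0, 0.52, 0, 0, -10, 0, 0.52, 0, 0, -14, 0, 0.52]'

```text
clock: 29.93
position: [0.5816, 0.1345, 0.1698]
tool_rot: [0.134, -3.137, 0.0]
ft_force: [0.5, 0.2, -0.0]
width: 0.0458
grip_force: 0.0
```

```bash
python3 - <<'E'
from h import *
settle()
for v in cases("wrist")[3]: print(wj(v),(v[2]-JA).round(3))
plan((.551,-.361,.12,.125+np.pi))
E
```

```text
wrist [254. 170.] sc 0.93 iou 0.94 yel 3177 red 641 pose [0.5825 0.1363 0.0877]
wrist [324. 160.] sc 0.85 iou 0.92 yel 3438 red 379 pose [0.5733 0.2134 0.0893]
wrist [192. 123.] sc 0.48 iou 0.13 yel 1972 red 7925 pose [ 0.5262 -0.0493  0.078 ]
[0.0209 0.0386] -0.0
[0.0186 0.1162] 0.001
[-0.0514 -0.1413] -0.01
now [0.5809 0.1344 0.1669] yaw -3.056 q [ 0.11  0.41  1.58 -0.    1.16 -1.54] w 0.0458 t 30.3
  shift cm [  7.19 -49.11   4.69] spin -0.04
```

>>> play_rows --motion '[1, -4, 0, 0, 0.6, 2, -8, 0, 0, 0.7, 3, -12, 0, 0, 0.7, 4, -16, 0, 0, 0.7, 5, -20, 0, 0, 0.7, 6, -24, 0, 0, 0.7, 7, -28, 0, -0.04, 0.7, 7.2, -32, 0, -0.04, 0.7]'

```text
clock: 30.95
position: [0.5347, -0.1914, 0.1666]
tool_rot: [0.199, -3.131, -0.004]
ft_force: [0.6, -0.3, -0.4]
width: 0.0615
grip_force: 0.0
```

>>> play_rows --motion '[0, -4, 0, 0, 0.7, 0, -8, 0, 0, 0.7, 0, -12, 0, 0, 0.7, 0, -16, 1, 0, 0.7, 0, -17, 2, 0, 0.7, 0, -17, 3, 0, 0.7, 0, -17, 3, 0, 0.7, 0, -17, 3, 0, 0.7]'

```text
clock: 31.62
position: [0.5575, -0.3562, 0.1364]
tool_rot: [0.197, -3.132, -0.006]
ft_force: [-0.5, 0.1, 0.0]
width: 0.0616
grip_force: 0.0
```

```bash
python3 - <<'E'
from h import *
settle()
o=cases("wrist")[3];cases("side")
for v in o:
  if np.hypot(v[0]-.551,v[1]+.361)<.06: plan((v[0],v[1],.01,v[2]+np.pi))
plan((.551,-.361,.01,.125+np.pi))
E
```

```text
wrist [249. 164.] sc 0.73 iou 0.96 yel 3682 red 756 pose [ 0.5493 -0.3593  0.1235]
wrist [165. 117.] sc 0.66 iou 0.95 yel 4505 red 958 pose [ 0.5192 -0.444  -0.081 ]
side [323. 273.] sc 0.92 iou 0.87 yel 264 red 38 pose [ 0.55   -0.365   0.1174]
side [259. 344.] sc 0.87 iou 0.91 yel 0 red 90 pose [ 0.2348 -0.4409  1.6703]
side [240. 167.] sc 0.83 iou 0.89 yel 133 red 30 pose [0.5828 0.2162 0.0861]
side [252. 175.] sc 0.58 iou 0.93 yel 134 red 27 pose [0.5898 0.1415 0.0993]
now [ 0.5592 -0.3589  0.1391] yaw -3.016 q [-0.67  0.53  1.45 -0.    1.16 -2.37] w 0.0613 t 32.1
  shift cm [ 0.99  0.09 12.91] spin 0.002
now [ 0.5592 -0.3589  0.1391] yaw -3.016 q [-0.67  0.53  1.45 -0.    1.16 -2.37] w 0.0613 t 32.1
  shift cm [ 0.84 -0.11 12.91] spin 0.0
```

Pick B, then carry it to groove 2.

>>> play_rows --motion '[0.3, 0, 3, 0, 0.7, 0.6, 0, 6, 0, 0.7, 0.9, 0, 9, 0, 0.7, 0.9, 0, 11.5, 0, 0.7, 0.9, 0, 12.9, 0, 0.7, 0.9, 0, 12.9, 0, 0.5, 0.9, 0, 12.9, 0, 0.2, 0.9, 0, 12.9, 0, 0.2]'

```text
clock: 32.78
position: [0.5509, -0.3609, 0.0108]
tool_rot: [-0.196, 3.134, -0.002]
ft_force: [0.7, 0.2, -0.8]
width: 0.0454
grip_force: 0.0
```

>>> play_rows --motion '[0, 0, 0, 0, 0.2, 0, 0, 0, 0, 0.2, 0, 0, 0, 0, 0.2, 0, 0, -2, 0, 0.2, 0, 0, -5, 0, 0.2, 0, 0, -9, 0, 0.2, 0, 0, -13, 0, 0.2, 0, 0, -16, 0, 0.2]'

```text
clock: 33.45
position: [0.5507, -0.3606, 0.1734]
tool_rot: [-0.197, 3.133, -0.003]
ft_force: [0.8, -0.3, -0.4]
width: 0.0339
grip_force: 30.0
```

```bash
python3 - <<'E'
from h import *
settle()
plan(grp(2,.18));print(env.get_obs()["grip_force"])
E
```

```text
now [ 0.5504 -0.3604  0.1709] yaw -3.016 q [-0.68  0.49  1.44 -0.    1.22 -2.38] w 0.0335 t 33.6
  shift cm [-9.11 41.28 -0.91] spin 0.037
29.966983795166016
```

>>> play_rows --motion '[0, 4, -1, 0, 0.2, 0, 8, -1, 0, 0.2, 0, 12, -1, 0, 0.2, 0, 16, -1, 0, 0.2, 0, 20, -1, 0, 0.2, 0, 24, -1, 0.037, 0.2, 0, 28, -1, 0.037, 0.2, 0, 32, -1, 0.037, 0.2]'

```text
clock: 34.32
position: [0.5077, -0.0406, 0.1776]
tool_rot: [0.137, -3.134, -0.002]
ft_force: [0.6, 0.4, -0.3]
width: 0.0337
grip_force: 30.0
```

```bash
python3 - <<'E'
from h import *
settle()
plan(grp(2,.05));print(env.get_obs()["grip_force"])
E
```

```text
now [ 0.5087 -0.0415  0.1781] yaw -3.05 q [-0.22  0.28  1.75 -0.    1.11 -1.88] w 0.0339 t 34.5
  shift cm [-8.95  9.43 12.81] spin 0.003
29.967208206653595
```

>>> play_rows --motion '[-1, 3.5, 0, 0, 0.2, -3, 7, 0, 0, 0.2, -5.5, 9.4, 0, 0, 0.2, -8.95, 9.4, 1, 0, 0.2, -8.95, 9.4, 4, 0, 0.2, -8.95, 9.4, 8, 0, 0.2, -8.95, 9.4, 11, 0, 0.2, -8.95, 9.4, 12.8, 0, 0.2]'

```text
clock: 35.18
position: [0.5888, 0.057, 0.047]
tool_rot: [0.136, -3.133, 0.0]
ft_force: [0.2, -0.0, -1.2]
width: 0.0336
grip_force: 30.0
```

>>> play_rows --motion '[0, 0, 0.5, 0, 0.2, 0, 0, 1, 0, 0.2, 0, 0, 1.4, 0, 0.2, 0, 0, 1.7, 0, 0.2, 0, 0, 1.9, 0, 0.2, 0, 0, 2.1, 0, 0.2, 0, 0, 2.1, 0, 0.2, 0, 0, 2.1, 0, 0.2]'

```text
clock: 35.85
position: [0.5913, 0.0589, 0.0312]
tool_rot: [-0.139, 3.138, -0.0]
ft_force: [0.2, -0.1, -0.4]
width: 0.0337
grip_force: 30.0
```

```bash
python3 - <<'E'
from h import *
o=env.get_obs();print(o["ft_force"],wj(o["position"]));plan(grp(2,.028))
E
```

```text
[ 0.19218545 -0.12515945 -0.36213891] [ 0.0229 -0.0393]
now [0.5913 0.0589 0.0312] yaw -3.053 q [-0.02  0.58  1.7  -0.    0.86 -1.68] w 0.0337 t 35.9
  shift cm [0.19 0.18 0.32] spin 0.0
```

>>> play_rows --motion '[0.1, 0.15, 0.2, 0, 0.2, 0.1, 0.15, 0.2, 0, 0.2, 0.1, 0.15, 0.2, 0, 0.52, 0.1, 0.15, 0.2, 0, 0.52, 0.1, 0.15, 0.2, 0, 0.52, 0.1, 0.15, 0.2, 0, 0.52, 0.1, 0.15, -2, 0, 0.52, 0.1, 0.15, -6, 0, 0.52]'

```text
clock: 36.52
position: [0.5862, 0.0602, 0.0873]
tool_rot: [0.138, -3.129, -0.001]
ft_force: [0.9, -0.2, -0.4]
width: 0.0456
grip_force: 0.0
```

>>> play_rows --motion '[0, 0, -4, 0, 0.52, 1.5, 0, -8, 0, 0.52, 3, -1, -10, 0, 0.7, 4, -5, -10, 0, 0.7, 5, -9, -10, 0, 0.7, 5, -13, -10, 0, 0.7, 5, -17, -10, 0, 0.7, 5, -21, -10, 0, 0.7]'

```text
clock: 37.18
position: [0.5583, -0.1551, 0.1911]
tool_rot: [-0.139, 3.138, -0.001]
ft_force: [0.6, 1.0, -0.5]
width: 0.0614
grip_force: 0.0
```

```bash
python3 - <<'E'
from h import *
settle()
for v in cases("wrist")[3]+cases("side")[3]: print(wj(v),(v[2]-JA).round(3))
plan((.519,-.447,.14,-.078+np.pi))
E
```

```text
wrist [497. 223.] sc 0.94 iou 0.89 yel 2750 red 425 pose [0.583  0.1496 0.0826]
wrist [436. 203.] sc 0.76 iou 0.91 yel 3433 red 165 pose [0.5895 0.0716 0.0783]
wrist [  8. 127.] sc 0.76 iou 0.97 yel 825 red 354 pose [ 0.5187 -0.446  -0.0766]
side [250. 175.] sc 0.84 iou 0.85 yel 138 red 26 pose [0.5933 0.1405 0.1066]
side [263. 186.] sc 0.81 iou 0.86 yel 150 red 26 pose [0.5949 0.0669 0.0632]
side [240. 164.] sc 0.72 iou 0.92 yel 139 red 32 pose [0.5819 0.2156 0.0931]
side [334. 299.] sc 0.72 iou 0.94 yel 300 red 71 pose [ 0.5185 -0.4508 -0.0697]
side [256. 344.] sc 0.65 iou 0.9 yel 0 red 89 pose [ 0.2343 -0.4409  1.6791]
[0.0226 0.0518] -0.005
[ 0.0222 -0.0264] -0.01
[-0.0937 -0.5358] -0.165
[0.0321 0.0418] 0.019
[ 0.0272 -0.0317] -0.025
[0.0274 0.1176] 0.005
[-0.0943 -0.5406] -0.158
[-0.3766 -0.5058] 1.591
now [ 0.5585 -0.1519  0.1907] yaw -3.052 q [-0.38  0.36  1.6   0.    1.19 -2.05] w 0.0617 t 37.7
  shift cm [  6.59 -29.04   5.07] spin 0.168
```

>>> play_rows --motion '[0.9, -4, 0, 0.1, 0.7, 1.8, -8, 0, 0.168, 0.7, 2.7, -12, 0, 0.168, 0.7, 3.6, -16, 0, 0.168, 0.7, 4.5, -20, 0, 0.168, 0.7, 5.4, -24, 1, 0.168, 0.7, 6.3, -27.5, 3, 0.168, 0.7, 6.6, -29, 5, 0.168, 0.7]'

```text
clock: 38.35
position: [0.5185, -0.453, 0.1412]
tool_rot: [0.127, 3.137, -0.007]
ft_force: [-0.5, 0.3, -0.5]
width: 0.0615
grip_force: 0.0
```

```bash
python3 - <<'E'
from h import *
settle()
for v in cases("wrist")[3]: plan((v[0],v[1],.01,v[2]+np.pi))
E
```

```text
wrist [254. 175.] sc 0.78 iou 0.95 yel 3478 red 665 pose [ 0.5181 -0.4448 -0.0788]
now [ 0.5195 -0.4467  0.1421] yaw 3.064 q [-0.81  0.55  1.4   0.    1.19 -2.3 ] w 0.0619 t 38.7
  shift cm [ 0.16  0.17 13.21] spin 0.001
```

>>> play_rows --motion '[0.1, 0.1, 3, 0, 0.7, 0.1, 0.1, 6, 0, 0.7, 0.1, 0.1, 9, 0, 0.7, 0.1, 0.1, 11.5, 0, 0.7, 0.1, 0.1, 13.2, 0, 0.7, 0.1, 0.1, 13.2, 0, 0.5, 0.1, 0.1, 13.2, 0, 0.2, 0.1, 0.1, 13.2, 0, 0.2]'

```text
clock: 39.37
position: [0.5188, -0.4472, 0.0107]
tool_rot: [0.124, 3.137, -0.003]
ft_force: [-0.7, -0.8, -0.2]
width: 0.045
grip_force: 0.0
```

>>> play_rows --motion '[0, 0, 0, 0, 0.2, 0, 0, 0, 0, 0.2, 0, 0, 0, 0, 0.2, 0, 0, -2, 0, 0.2, 0, 0, -5, 0, 0.2, 0, 0, -9, 0, 0.2, 0, 0, -13, 0, 0.2, 0, 0, -16, 0, 0.2]'

```text
clock: 40.03
position: [0.518, -0.4477, 0.1727]
tool_rot: [0.125, 3.137, -0.004]
ft_force: [0.2, -0.0, -0.4]
width: 0.0342
grip_force: 30.0
```

```bash
python3 - <<'E'
from h import *
settle()
plan((*jw(-.06,G[0]),.18,JA+np.pi),grp(1,.18));print(env.get_obs()["grip_force"])
E
```

```text
now [ 0.5178 -0.4474  0.1701] yaw 3.062 q [-0.81  0.52  1.37 -0.    1.24 -2.3 ] w 0.034 t 40.2
  shift cm [ 3.66 42.45 -0.99] spin -0.168
  shift cm [-8.1  0.  -0. ] spin 0.0
29.997256100177765
```

>>> play_rows --motion '[0.4, 4, -1, -0.08, 0.2, 0.8, 8, -1, -0.168, 0.2, 1.2, 12, -1, -0.168, 0.2, 1.6, 16, -1, -0.168, 0.2, 2, 20, -1, -0.168, 0.2, 2.4, 24, -1, -0.168, 0.2, 2.8, 28, -1, -0.168, 0.2, 3.1, 32, -1, -0.168, 0.2]'

```text
clock: 40.9
position: [0.5098, -0.1231, 0.1766]
tool_rot: [0.138, -3.135, -0.003]
ft_force: [0.5, 0.1, -1.0]
width: 0.0341
grip_force: 30.0
```

```bash
python3 - <<'E'
from h import *
settle()
plan(grp(1,.05));print(env.get_obs()["grip_force"])
E
```

```text
now [ 0.5108 -0.1242  0.1772] yaw -3.051 q [-0.37  0.3   1.72 -0.    1.12 -2.03] w 0.034 t 41.1
  shift cm [-9.46 10.18 12.72] spin 0.003
29.9972864985466
```

>>> play_rows --motion '[0, 3.5, 0, 0, 0.2, 0, 7, 2, 0, 0.2, 0, 10.2, 4, 0, 0.2, 0, 10.2, 7.7, 0, 0.2, -3.5, 10.2, 7.7, 0, 0.2, -6.5, 10.2, 8, 0, 0.2, -9.4, 10.2, 10, 0, 0.2, -9.4, 10.2, 12.7, 0, 0.2]'

```text
clock: 41.77
position: [0.606, -0.018, 0.0524]
tool_rot: [-0.136, 3.127, -0.004]
ft_force: [2.0, 0.3, -0.6]
width: 0.034
grip_force: 30.0
```

>>> play_rows --motion '[0, 0, 0, 0, 0.2, 0, 0, 0.5, 0, 0.2, 0, 0, 1, 0, 0.2, 0, 0, 1.4, 0, 0.2, 0, 0, 1.7, 0, 0.2, 0, 0, 2, 0, 0.2, 0, 0, 2.1, 0, 0.2, 0, 0, 2.1, 0, 0.2]'

```text
clock: 42.43
position: [0.5966, -0.0156, 0.0308]
tool_rot: [-0.139, 3.138, -0.0]
ft_force: [-0.4, 0.9, -1.0]
width: 0.0338
grip_force: 30.0
```

```bash
python3 - <<'E'
from h import *
env.get_image("wrist")
o=env.get_obs();print(o["ft_force"],wj(o["position"]));plan(grp(1,.028))
E
```

```text
[ 0.14541176 -0.29374323 -1.48236248] [ 0.0218 -0.114 ]
now [ 0.5968 -0.0156  0.0309] yaw -3.053 q [-0.14  0.58  1.69 -0.    0.87 -1.8 ] w 0.0338 t 42.5
  shift cm [0.08 0.15 0.29] spin 0.0
```

>>> play_rows --motion '[0, 0.15, 0.2, 0, 0.2, 0, 0.15, 0.2, 0, 0.2, 0, 0.15, 0.2, 0, 0.52, 0, 0.15, 0.2, 0, 0.52, 0, 0.15, 0.2, 0, 0.52, 0, 0.15, 0.2, 0, 0.52, 0, 0.15, -2, 0, 0.52, 0, 0.15, -6, 0, 0.52]'

```text
clock: 43.15
position: [0.5928, -0.0137, 0.0873]
tool_rot: [0.138, -3.13, -0.002]
ft_force: [0.1, -0.3, -0.0]
width: 0.0456
grip_force: 0.0
```

>>> play_rows --motion '[2, 0, -2, 0, 0.52, 4, 0, -5, 0.12, 0.52, 6, 1, -8, 0.24, 0.52, 9, 3, -11, 0.36, 0.52, 12, 5, -13, 0.48, 0.52, 14, 7, -15, 0.6, 0.52, 14, 9, -17, 0.72, 0.52, 14, 9, -19, 0.84, 0.52]'

```text
clock: 43.82
position: [0.4468, 0.0657, 0.282]
tool_rot: [-1.16, -2.919, -0.002]
ft_force: [0.6, -0.6, -0.4]
width: 0.0454
grip_force: 0.0
```

```bash
python3 - <<'E'
from h import *
settle()
plan((.4453,.0833,.2,1.595),(.4453,.0833,.0518,1.595))
c,K,T=cam("wrist");save(c,"w5.png")
for n in("wrist","scene","side"):
  print(n)
  for v in cases(n)[3]: print("    ",wj(v),(v[2]-JA).round(3))
E
```

```text
now [0.4494 0.0631 0.2807] yaw 2.393 q [-0.01  0.09  1.72 -0.    1.33 -0.83] w 0.0456 t 44.0
  shift cm [1.67 1.2  8.07] spin 0.798
  shift cm [ 0.    0.   14.82] spin 0.0
wrist
wrist [389. 151.] sc 0.9 iou 0.95 yel 1951 red 443 pose [0.5814 0.2131 0.082 ]
wrist [312. 222.] sc 0.8 iou 0.9 yel 1429 red 324 pose [0.5961 0.0599 0.0749]
wrist [353. 191.] sc 0.7 iou 0.96 yel 1617 red 369 pose [0.5892 0.1364 0.0863]
wrist [264. 246.] sc 0.57 iou 0.62 yel 891 red 0 pose [ 0.6017 -0.0185 -3.0758]
     [0.0266 0.1153] -0.006
     [ 0.0278 -0.0386] -0.013
     [0.0277 0.0381] -0.002
     [ 0.0265 -0.1173] -3.164
scene
scene [315. 251.] sc 0.92 iou 0.81 yel 199 red 37 pose [0.5529 0.2022 0.0971]
scene [297. 238.] sc 0.91 iou 0.81 yel 202 red 28 pose [0.5719 0.1284 0.0956]
scene [277. 230.] sc 0.65 iou 0.74 yel 151 red 74 pose [0.5794 0.0521 0.0937]
scene [218. 119.] sc 0.62 iou 0.87 yel 0 red 76 pose [ 0.2311 -0.4428  1.6409]
scene [257. 225.] sc 0.55 iou 0.79 yel 122 red 90 pose [ 0.585  -0.0224  0.08  ]
     [-0.0027  0.1068] 0.009
     [0.0097 0.0316] 0.008
     [ 0.0105 -0.045 ] 0.006
     [-0.3799 -0.5073] 1.553
     [ 0.0095 -0.1197] -0.008
side
side [238. 167.] sc 0.89 iou 0.92 yel 151 red 31 pose [0.5812 0.2152 0.0817]
side [274. 199.] sc 0.89 iou 0.9 yel 165 red 29 pose [ 0.6025 -0.009   0.0883]
side [256. 343.] sc 0.89 iou 0.94 yel 0 red 97 pose [ 0.2353 -0.4396  1.6735]
side [262. 184.] sc 0.77 iou 0.92 yel 156 red 27 pose [0.596  0.0657 0.0705]
side [251. 175.] sc 0.66 iou 0.84 yel 146 red 30 pose [0.589  0.1424 0.1166]
side [253. 196.] sc 0.58 iou 0.1 yel 49 red 456 pose [ 0.4283  0.1794 -0.7452]
     [0.0267 0.1173] -0.006
     [ 0.0281 -0.1079] 0.0
     [-0.3755 -0.5045] 1.585
     [ 0.0282 -0.0329] -0.018
     [0.028  0.0441] 0.029
     [-0.1289  0.0951] -0.833
```

View pics/w5.png

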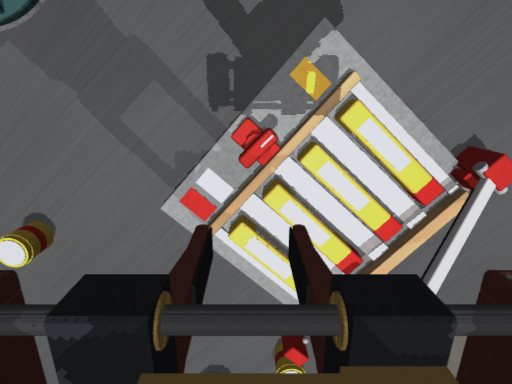

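The wrist view shows all four cases lying in grooves, caps (435,190), (388,228), (348,262) at the fence end (the fourth is hidden by the finger); the knob is at (258,143) and the stop is back. I grip the knob again.

>>> play_rows --motion '[0.4, 0.3, 1, 0.12, 0.5, 0.8, 0.6, 2, 0.24, 0.5, 1.2, 0.9, 4, 0.36, 0.5, 1.7, 1.2, 6, 0.48, 0.5, 1.7, 1.2, 8, 0.6, 0.5, 1.7, 1.2, 9, 0.72, 0.5, 1.7, 1.2, 10, 0.8, 0.5, 1.7, 1.2, 10, 0.8, 0.5]'

```text
clock: 45.18
position: [0.4435, 0.0835, 0.1788]
tool_rot: [-2.201, -2.238, 0.004]
ft_force: [-1.1, -0.6, 0.1]
width: 0.0442
grip_force: 0.0
```

```bash
python3 - <<'E'
from h import *
settle()
plan((.4453,.0833,.0518,1.595))
c,K,T=cam("wrist")
for r in env.spot_point("wrist","knob_grip"):print(r["point"],r["score"],ray(K,T,r["point"],.067))
E
```

```text
now [0.4456 0.0836 0.1813] yaw 1.592 q [ 0.03  0.19  1.87 -0.    1.08  0.01] w 0.0437 t 45.4
  shift cm [-0.03 -0.03 12.95] spin -0.003
[244.2, 184.5] 0.8 [0.43939793 0.08628837 0.067     ]
```

>>> play_rows --motion '[0, 0, 3, 0, 0.5, 0, 0, 6, 0, 0.5, 0, 0, 9, 0, 0.5, 0, 0, 11.5, 0, 0.5, 0, 0, 12.9, 0, 0.5, 0, 0, 12.9, 0, 0.5, 0, 0, 12.9, 0, 0, 0, 0, 12.9, 0, 0]'

```text
clock: 46.15
position: [0.4458, 0.0836, 0.0526]
tool_rot: [2.199, 2.242, 0.002]
ft_force: [0.6, -0.0, -0.2]
width: 0.0343
grip_force: 0.0
```

>>> play_rows --motion '[0, 0, 0, 0, 0, 0, 0, 0, 0, 0, 0, 0, 0, 0, 0, 0, 0, 0, 0, 0, 0, 0, 0, 0, 0, 0, 0, 0, 0, 0, 0, 0, 0, 0, 0, 0, 0, 0, 0, 0]'

```text
clock: 46.82
position: [0.4457, 0.0837, 0.0526]
tool_rot: [2.199, 2.242, 0.002]
ft_force: [-1.2, 0.4, 7.1]
width: 0.0175
grip_force: 30.0
```

```bash
python3 - <<'E'
from h import *
o=env.get_obs();p=o["position"];d=.0445;print(o["ft_force"],o["grip_force"],wj(p))
plan((p[0]+d*np.cos(JA),p[1]+d*np.sin(JA),p[2],1.595))
E
```

```text
[-1.15254293  0.3801511   7.09436114] 29.96585637331009 [-0.12   -0.0018]
now [0.4457 0.0837 0.0526] yaw 1.59 q [0.03 0.4  2.   0.   0.74 0.01] w 0.0175 t 46.8
  shift cm [ 0.31  4.44 -0.  ] spin -0.005
```

>>> play_rows --motion '[0.03, 0.4, 0, 0, 0, 0.06, 0.9, 0, 0, 0, 0.1, 1.4, 0, 0, 0, 0.14, 2, 0, 0, 0, 0.18, 2.5, 0, 0, 0, 0.21, 3, 0, 0, 0, 0.24, 3.4, 0, 0, 0, 0.26, 3.7, 0, 0, 0]'

```text
clock: 47.48
position: [0.4821, 0.0871, 0.0526]
tool_rot: [2.2, 2.243, 0.0]
ft_force: [-4.6, 0.9, 8.6]
width: 0.0178
grip_force: 30.0
```

>>> play_rows --motion '[0, 0.05, 0, 0, 0, 0.01, 0.1, 0, 0, 0, 0.01, 0.15, 0, 0, 0, 0.01, 0.2, 0, 0, 0, 0.02, 0.25, 0, 0, 0, 0.02, 0.3, 0, 0, 0, 0.02, 0.3, 0, 0, 0, 0.02, 0.3, 0, 0, 0]'

```text
clock: 48.15
position: [0.4847, 0.0873, 0.0526]
tool_rot: [2.2, 2.243, 0.0]
ft_force: [-3.5, 0.2, 8.1]
width: 0.018
grip_force: 30.0
```

```bash
python3 - <<'E'
from h import *
settle();o=env.get_obs();p=o["position"];print(o["ft_force"],o["grip_force"],wj(p));plan()
E
```

```text
[-2.42788071  0.86885462  9.25958204] 29.965409338474274 [-0.0807 -0.0016]
now [0.4847 0.0873 0.0526] yaw 1.59 q [0.04 0.44 1.92 0.   0.79 0.02] w 0.018 t 48.4
```

>>> play_rows --motion '[0, 0.05, 0, 0, 0, 0, 0.1, 0, 0, 0, 0.01, 0.15, 0, 0, 0, 0.01, 0.2, 0, 0, 0, 0.01, 0.2, 0, 0, 0, 0.01, 0.2, 0, 0, 0, 0.01, 0.2, 0, 0, 0, 0.01, 0.2, 0, 0, 0]'

```text
clock: 49.02
position: [0.4852, 0.0874, 0.0526]
tool_rot: [-2.199, -2.242, 0.003]
ft_force: [-7.0, 0.3, 13.3]
width: 0.0181
grip_force: 30.0
```

>>> play_rows --motion '[0, 0.05, 0, 0, 0, 0, 0.1, 0, 0, 0, 0.01, 0.15, 0, 0, 0, 0.01, 0.2, 0, 0, 0, 0.01, 0.2, 0, 0, 0, 0.01, 0.2, 0, 0, 0, 0.01, 0.2, 0, 0, 0, 0.01, 0.2, 0, 0, 0]'

```text
clock: 49.68
position: [0.4852, 0.0874, 0.0525]
tool_rot: [-2.197, -2.24, 0.007]
ft_force: [-11.4, -1.0, 18.2]
width: 0.0178
grip_force: 30.0
```

>>> play_rows --motion '[0, 0, 0, 0.1, 0, 0, 0, 0, 0.2, 0, 0, 0, 0, 0.3, 0, 0, 0, 0, 0.4, 0, 0, 0, 0, 0.5, 0, 0, 0, 0, 0.6, 0, 0, 0, 0, 0.7, 0, 0, 0, 0, 0.7, 0]' --newtons 40

```text
clock: 50.35
position: [0.4845, 0.0876, 0.0525]
tool_rot: [-2.837, -1.344, 0.01]
ft_force: [-11.9, 1.0, 20.3]
width: 0.0179
grip_force: 40.0
```

>>> play_rows --motion '[0, 0, 0, 0.1, 0, 0, 0, 0, 0.2, 0, 0, 0, 0, 0.3, 0, 0, 0, 0, 0.4, 0, 0, 0, 0, 0.5, 0, 0, 0, 0, 0.6, 0, 0, 0, 0, 0.68, 0, 0, 0, 0, 0.68, 0]'

```text
clock: 51.02
position: [0.4841, 0.0882, 0.0525]
tool_rot: [-3.123, -0.322, 0.012]
ft_force: [-13.2, 4.5, 21.9]
width: 0.018
grip_force: 40.0
```

```bash
python3 - <<'E'
from h import *
settle();o=env.get_obs();p=o["position"];print(o["ft_force"],o["ft_torque"],o["grip_force"],wj(p));plan()
E
```

```text
[-12.90923826   3.60876144  21.54950973] [ 0.62056518  2.21688736 -0.09568552] 39.98760402202606 [-0.0812 -0.0007]
now [0.4841 0.0882 0.0525] yaw 0.209 q [0.04 0.44 1.91 0.   0.8  1.4 ] w 0.0177 t 51.2
```

>>> play_rows --motion '[0, 0, 0, 0.05, 0, 0, 0, 0, 0.05, 0, 0, 0, 0, 0.05, 0.4, 0, 0, 0, 0.05, 0.5, 0, 0, 0, 0.05, 0.5, 0, 0, -2, 0.05, 0.5, 0, 0, -6, 0.05, 0.5, 0, 0, -10, 0.05, 0.5]'

```text
clock: 51.88
position: [0.4879, 0.0872, 0.1517]
tool_rot: [3.132, 0.25, -0.005]
ft_force: [0.4, -0.9, 1.1]
width: 0.0438
grip_force: 0.0
```

>>> play_rows --motion '[0, 0, -4, 0, 0.3, -1, 2, -8, 0, 0.1, -2, 4, -12, 0, 0, -3, 6, -15, 0, 0, -4, 8, -17, 0, 0, -4, 10, -19, 0, 0, -4, 12, -20, 0, 0, -4, 14, -20, 0, 0]'

```text
clock: 52.55
position: [0.4735, -0.0589, 0.355]
tool_rot: [3.129, 0.25, 0.01]
ft_force: [0.7, -0.8, 1.0]
width: 0.0008
grip_force: 0.0
```

```bash
python3 - <<'E'
from h import *
settle();plan()
for n in("side","scene"):
  c,K,T=cam(n);save(c,n+"9.png")
  for t,z in(("knob_grip",.067),("bar_handle",.21)):
    for r in env.spot_point(n,t)[:2]: print(n,t,np.round(r["point"]),round(r["score"],2),ray(K,T,r["point"],z).round(3))
c,K,T=cam("wrist");save(c,"w9.png")
for n in("side","wrist"):
  for v in cases(n,.032)[3]: print("    ",wj(v),(v[2]-JA).round(3))
i=np.hstack([cv2.resize(cv2.imread("pics/side9.png")[100:250,160:360],(533,400)),cv2.resize(cv2.imread("pics/w9.png"),(533,400))])
cv2.imwrite("pics/m9.png",cv2.resize(i,(800,300)))
E
```

```text
now [ 0.4716 -0.0573  0.3514] yaw 0.158 q [-0.27  0.08  1.57  0.    1.5   1.15] w 0.0004 t 52.8
side knob_grip [233. 184.] 0.71 [0.484 0.094 0.067]
side bar_handle [298. 147.] 0.84 [0.697 0.008 0.21 ]
scene knob_grip [299. 208.] 0.47 [0.474 0.082 0.067]
scene knob_grip [316. 285.] 0.21 [0.693 0.274 0.067]
scene bar_handle [248. 222.] 0.63 [0.693 0.026 0.21 ]
side [255. 346.] sc 0.92 iou 0.9 yel 0 red 89 pose [ 0.2346 -0.4392  1.6573]
side [268. 181.] sc 0.85 iou 0.84 yel 132 red 34 pose [0.6282 0.0705 0.086 ]
side [244. 160.] sc 0.85 iou 0.85 yel 127 red 20 pose [ 0.618   0.2197 -3.0232]
side [282. 193.] sc 0.82 iou 0.87 yel 146 red 35 pose [ 0.6365 -0.0058  0.0985]
side [260. 172.] sc 0.78 iou 0.8 yel 118 red 26 pose [0.6207 0.1427 0.1167]
     [-0.3761 -0.5041] 1.569
     [ 0.0607 -0.031 ] -0.002
     [0.0637 0.1186] -3.111
     [ 0.0623 -0.1077] 0.01
     [0.0596 0.0416] 0.029
wrist [421. 296.] sc 0.97 iou 0.69 yel 0 red 363 pose [ 0.242  -0.4327  1.6133]
wrist [182.  48.] sc 0.85 iou 0.97 yel 1313 red 0 pose [ 0.619   0.0674 -3.039 ]
wrist [133.  48.] sc 0.72 iou 0.96 yel 1365 red 0 pose [ 0.6113  0.1424 -3.047 ]
wrist [238.  47.] sc 0.7 iou 0.97 yel 1327 red 0 pose [ 0.626  -0.0108 -3.0532]
wrist [81. 43.] sc 0.57 iou 0.93 yel 1338 red 0 pose [ 0.604   0.2194 -3.0261]
     [-0.3682 -0.4982] 1.525
     [ 0.0513 -0.0333] -3.127
     [0.0502 0.0421] -3.135
     [ 0.0514 -0.1117] -3.141
     [0.0497 0.1195] -3.114
```

View pics/m9.png

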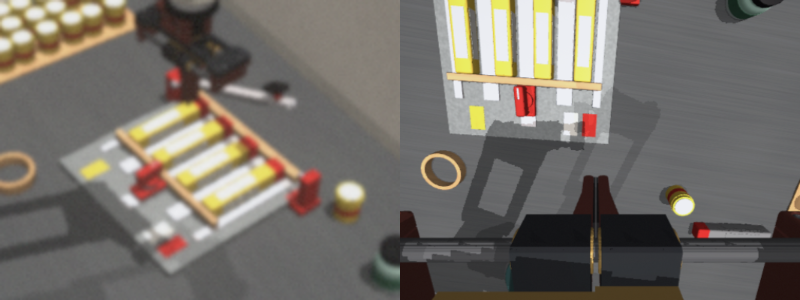

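The picture shows all four caps at the fence, the stop bar against the cases, the knob along the grooves and the bar still up. Next I triangulate the handle and plan the press along its arc.

```bash
python3 - <<'E'
from h import *
A=[];b=[]
for n in("side","scene"):
  c,K,T=cam(n);r=env.spot_point(n,"bar_handle")[0];print(n,r)
  d=T[:3,:3]@np.linalg.inv(K)@np.r_[r["point"],1];d/=np.linalg.norm(d);P=np.eye(3)-np.outer(d,d);A.append(P);b.append(P@T[:3,3])
  m=env.cut_out(n,"bar_handle")[0];print("mask",m["point"],m["score"])
  print("model px",proj(K,T,[(*jw(.1325,-.085),.221)]))
X=np.linalg.solve(sum(A),sum(b));print("tri",X,wj(X))
J[0]-=.0035
def hp(f,dz=0): return (*jw(.136,.175-.305*np.cos(f)+.033*np.sin(f)),.059+.305*np.sin(f)+.033*np.cos(f)+dz,JA)
plan(hp(.45,.06),hp(.45,.01),hp(.3),hp(.15),hp(0),hp(-.02,-.003))
E
```

```text
side {'point': [295.8, 145.0], 'score': 0.69}
mask [296.0, 148.5] 0.75
model px [[296.99888699 141.52128986]]
scene {'point': [245.7, 219.6], 'score': 0.84}
mask [274.9, 243.6] 0.95
model px [[245.18882212 222.6281454 ]]
tri [0.6928395  0.01538377 0.21616105] [ 0.1203 -0.0915]
now [ 0.4717 -0.0572  0.3516] yaw 0.16 q [-0.27  0.07  1.57 -0.    1.5   1.14] w 0.0006 t 53.7
  shift cm [24.26 -4.21  7.03] spin 0.072
  shift cm [0. 0. 5.] spin 0.0
  shift cm [-0.    2.13  5.07] spin 0.0
  shift cm [0.   1.5  4.35] spin 0.0
  shift cm [0.   0.84 4.52] spin 0.0
  shift cm [-0.    0.06  0.91] spin 0.0
```

>>> play_rows --motion '[2.5, -0.6, 0.5, 0.07, 0, 5, -1.2, 1, 0.07, 0, 7.5, -1.8, 1.5, 0.07, 0, 10, -2.4, 2, 0.07, 0, 12.5, -3, 2, 0.07, 0, 15, -3.6, 2, 0.07, 0, 17, -4.2, 2, 0.07, 0, 17, -4.2, 2, 0.07, 0]'

```text
clock: 54.37
position: [0.636, 0.0128, 0.3307]
tool_rot: [-3.138, -0.143, -0.002]
ft_force: [0.2, 0.6, -0.2]
width: 0.0005
grip_force: 0.0
```

```bash
python3 - <<'E'
from h import *
settle()
c,K,T=cam("wrist");save(c,"w10.png")
for r in env.spot_point("wrist","bar_handle"): print(np.round(r["point"]),r["score"],ray(K,T,r["point"],.221),wj(ray(K,T,r["point"],.221)))
m=env.cut_out("wrist","bar_handle")[0]; 
print("model",proj(K,T,[(*jw(.1325,-.085),.221)]))
J[0]-=.0035
def hp(f,dz=0): return (*jw(.136,.175-.305*np.cos(f)+.033*np.sin(f)),.059+.305*np.sin(f)+.033*np.cos(f)+dz,JA)
plan(hp(.45,.06))
E
```

```text
[195. 186.] 0.69 [0.62883241 0.06358039 0.221     ] [ 0.0607 -0.0379]
[241. 107.] 0.66 [0.70397816 0.02572593 0.221     ] [ 0.1323 -0.0822]
model [[244.58001638 107.12889021]]
now [0.632  0.0109 0.332 ] yaw 0.089 q [-0.09  0.33  1.28 -0.    1.53  1.39] w 0.0006 t 54.7
  shift cm [ 7.33 -0.56  5.06] spin 0.001
```

View pics/w10.png

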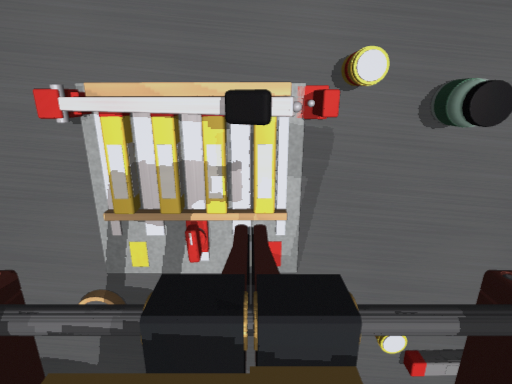

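The wrist view shows the black handle at (248,107), which matches the model position, so I press there.

>>> play_rows --motion '[2.5, -0.2, 1, 0, 0, 5, -0.4, 2, 0, 0, 7.3, -0.5, 3, 0, 0, 7.3, -0.5, 5, 0, 0, 7.3, -0.5, 7, 0, 0, 7.3, -0.5, 9, 0, 0, 7.3, -0.5, 10, 0, 0, 7.3, -0.5, 10, 0, 0]'

```text
clock: 55.38
position: [0.703, 0.0226, 0.229]
tool_rot: [-3.138, -0.14, 0.008]
ft_force: [-0.1, 0.4, 0.6]
width: 0.0004
grip_force: 0.0
```

```bash
python3 - <<'E'
from h import *
settle();print(env.get_obs()["ft_force"])
J[0]-=.0035
def hp(f,dz=0): return (*jw(.136,.175-.305*np.cos(f)+.033*np.sin(f)),.059+.305*np.sin(f)+.033*np.cos(f)+dz,JA)
for f,d in((.45,0),(.3,0),(.15,0),(0,0),(0,-.006)): plan(hp(f,d))
E
```

```text
[-0.4236818   0.28003703  0.06874553]
now [0.706  0.0227 0.2335] yaw 0.09 q [-0.07  0.5   1.24 -0.    1.39  1.42] w 0.0004 t 55.6
  shift cm [-0.15 -0.05  1.21] spin 0.002
now [0.706  0.0227 0.2335] yaw 0.09 q [-0.07  0.5   1.24 -0.    1.39  1.42] w 0.0004 t 55.6
  shift cm [-0.15  2.09  5.28] spin 0.002
now [0.706  0.0227 0.2335] yaw 0.09 q [-0.07  0.5   1.24 -0.    1.39  1.42] w 0.0004 t 55.6
  shift cm [-0.15  3.59  9.63] spin 0.002
now [0.706  0.0227 0.2335] yaw 0.09 q [-0.07  0.5   1.24 -0.    1.39  1.42] w 0.0004 t 55.6
  shift cm [-0.15  4.43 14.15] spin 0.002
now [0.706  0.0227 0.2335] yaw 0.09 q [-0.07  0.5   1.24 -0.    1.39  1.42] w 0.0004 t 55.6
  shift cm [-0.15  4.43 14.75] spin 0.002
```

>>> play_rows --motion '[-0.1, 0, 1.2, 0, 0, -0.1, 0.7, 2.6, 0, 0, -0.1, 1.4, 4, 0, 0, -0.1, 2.1, 5.3, 0, 0, -0.1, 2.9, 7.3, 0, 0, -0.1, 3.5, 9.3, 0, 0, -0.1, 4, 11.3, 0, 0, -0.1, 4.2, 12.5, 0, 0]'

```text
clock: 56.25
position: [0.7076, -0.0199, 0.1047]
tool_rot: [3.138, 0.14, -0.001]
ft_force: [-1.2, 1.6, 15.6]
width: 0.0004
grip_force: 8.3
```

>>> play_rows --motion '[0, 0.1, 0.5, 0, 0, 0, 0.2, 0.9, 0, 0, 0, 0.2, 1.2, 0, 0, 0, 0.2, 1.5, 0, 0, 0, 0.2, 1.7, 0, 0, 0, 0.2, 1.7, 0, 0, 0, 0.2, 1.7, 0, 0, 0, 0.2, 1.7, 0, 0]'

```text
clock: 56.92
position: [0.7082, -0.0213, 0.0914]
tool_rot: [3.137, 0.142, 0.001]
ft_force: [-5.2, -0.5, 10.3]
width: 0.0004
grip_force: 4.6
```

```bash
python3 - <<'E'
from h import *
settle();print(env.get_obs()["ft_force"]);plan()
E
```

```text
[-4.29388034 -0.64561368  9.77158955]
now [ 0.7082 -0.0213  0.0914] yaw 0.09 q [-0.13  0.63  1.38 -0.    1.13  1.35] w 0.0003 t 57.1
```

>>> play_rows --motion '[0, 0, 0.2, 0, 0, 0, 0, 0.4, 0, 0, 0, 0, 0.5, 0, 0, 0, 0, 0.6, 0, 0, 0, 0, 0.6, 0, 0, 0, 0, 0.6, 0, 0, 0, 0, 0.6, 0, 0, 0, 0, 0.6, 0, 0]'

```text
clock: 57.78
position: [0.7084, -0.0215, 0.0888]
tool_rot: [3.137, 0.142, 0.003]
ft_force: [-11.1, -0.7, 27.9]
width: 0.0005
grip_force: 14.1
```

>>> play_rows --motion '[0, 0, -1, 0, 0, 0, 0, -4, 0, 0, 0, 0, -8, 0, 0, 0, 0, -12, 0, 0, -2, 0, -16, 0, 0, -5, 0, -20, 0, 0, -8, 0, -23, 0, 0, -8, 0, -24, 0, 0]'

```text
clock: 58.45
position: [0.6264, -0.0283, 0.3282]
tool_rot: [3.137, 0.141, 0.006]
ft_force: [-0.0, -0.1, 0.5]
width: 0.001
grip_force: 0.0
```

```bash
python3 - <<'E'
from h import *
settle();plan()
c,K,T=cam("wrist");save(c,"w11.png")
c2,K2,T2=cam("side")
i=np.hstack([cv2.resize(c,(448,336)),cv2.resize(c2[110:230,200:326],(352,336))]);save(i,"m11.png")
print("handle down model",proj(K,T,[(*jw(.1325,-.13),.092)]),[np.round(r["point"]) for r in env.spot_point("wrist","bar_handle")])
for r in env.spot_point("wrist","knob_grip")[:1]: print("knob",wj(ray(K,T,r["point"],.067)))
E
```

```text
now [ 0.6288 -0.0281  0.324 ] yaw 0.09 q [-0.15  0.33  1.3  -0.    1.51  1.33] w 0.0003 t 58.6
handle down model [[251.24377216  98.78772786]] [array([247., 100.])]
knob [-0.0785 -0.0032]
```

View pics/m11.png

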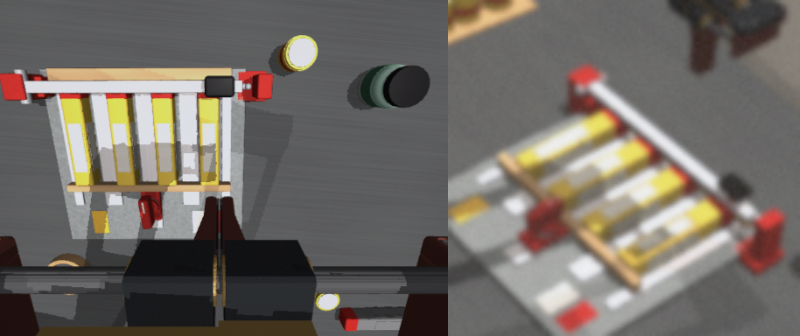

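The bar is down in its catch (handle at about (219,86) in the left half), the cases sit snug with their caps under it, and the knob is still turned tight. I hand it in.

```bash
python3 -c "
from bench import env
print(env.sign_off())"
```

```text
the job is handed in; nothing more can be done
None
```

I handed the job in at about 59 s on the robot's clock, and the sign-off returned no verdict. In the last pictures all four yellow cases lie in their own grooves, caps at the far fence, with the stop snug, the knob turned tight and the hold-down bar in its catch.

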